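Charge a grinding jar with steel balls

TASK

Stand the empty grinding jar in the vise and crank the handle until the rubber jaw holds it snugly but gently, well short of pressing the rubber right in. Then empty every scoop that holds steel balls into it, bringing the scoop's lip right down to the jar's mouth before tipping so that no ball drops hard or bounces out, and set all three scoops upright in the wash tray. Last, put the lid on the jar, and leave the dropper bottle, the specimen jar and the timer where they are.

Things in the scene. Friction and masses are not known exactly. Their poses are not given: they have to be found in the camera images.
- vise: dark steel jar vise, fixed, base 118 x 196 mm. Origin on the counter under the axis of the seated jar; x across, y along the screw: fixed jaw with upright V face on the +y side, moving jaw, screw bracket and crank at -y. The jar stands on the bed, 36 mm above the counter; jaws and bracket are 80 mm high. Pushed home into the V, the jar's axis is at x = 0, y = 0
- jaw_pad: black rubber face of the moving jaw, 52 mm wide, 36 high, 11 thick, sprung. Origin at the middle of its back, 59 mm above the counter; y points to the V, its face is 11 mm ahead. In the vise's frame the origin is at y = -60 mm fully open and -40 mm when the rubber touches the seated jar; cranking on then pushes the rubber back into its jaw at 5 N per mm, 8 mm at most
- vise_crank (a joint): crank angle in rad, 0 with the jaw fully open; grows when turned clockwise as seen from the crank's end (looking along the vise's +y), which closes the jaw by 8 mm a turn (2 pi); it stays where it is left and needs about 2 N at the handle. Rubber touches the seated jar at about 15.5; starts at 0 to 6.2
- crank_handle (a point): middle of the crank's black handle, a freely spinning sleeve 15 mm thick and 50 mm long, parallel to the vise's y. It circles, 34 mm out, round the crank's axis, which lies at x = 0, z = 62 mm of the vise's frame; the handle's middle keeps at y = -168 mm. The crank arm is 25 mm nearer the jaws than this point; the handle is lowest (28 mm over the counter) once a turn
- jar: white ceramic grinding jar, open, 58 mm outside, 50 mm inside, 66 mm high, floor 6 mm thick. Origin at the centre of its underside, z up
- jar_lid: white ceramic lid: a disc 58 mm across and 7 thick over a tapered locating plug 43 mm across and 6 deep, with a knob on top, 22 mm across from 28 to 38 mm above the origin (grip there; the disc's top is 13 mm above the origin). Origin at the centre of the plug's underside, z up. On the jar, the origin is 60 mm above the jar's underside
- wash_tray: flat steel wash tray, fixed, 250 (its x) x 150 (its y) mm, wall 16 mm high and 2.5 mm thick, floor 2.5 mm thick. Origin at the centre of its underside
- dropper: small dropper bottle, 33 mm across and 102 mm high, to be left alone. Origin at its underside
- specimen_jar: capped specimen jar, 61 mm across and 62 mm high, to be left alone. Origin at its underside
- timer: square lab timer 60 x 64 x 18 mm, to be left alone. Origin at its underside
- scoop_1: steel scoop, holds 0 to 3 balls: open pan 37 mm wide, 72 long, walls 18 high, front a 28 degree ramp up to the lip: balls roll out when it is pitched more than that, surely at 45 degrees. Grip bar 13 mm wide and high, 62 long, above the pan, on a strap at the back. Origin on the pan's underside, x to the lip, z up: lip at x = 38, z = 10 mm, bar's centre at x = -3, z = 58
- ball_11: steel ball 15 mm across, at the start in scoop_1, or absent. Origin at its centre
- ball_12: steel ball 15 mm across, at the start in scoop_1, or absent. Origin at its centre
- ball_13: steel ball 15 mm across, at the start in scoop_1, or absent. Origin at its centre
- scoop_2: steel scoop, holds 0 to 3 balls: open pan 37 mm wide, 72 long, walls 18 high, front a 28 degree ramp up to the lip: balls roll out when it is pitched more than that, surely at 45 degrees. Grip bar 13 mm wide and high, 62 long, above the pan, on a strap at the back. Origin on the pan's underside, x to the lip, z up: lip at x = 38, z = 10 mm, bar's centre at x = -3, z = 58
- ball_21: steel ball 15 mm across, at the start in scoop_2, or absent. Origin at its centre
- ball_22: steel ball 15 mm across, at the start in scoop_2, or absent. Origin at its centre
- ball_23: steel ball 15 mm across, at the start in scoop_2, or absent. Origin at its centre
- scoop_3: steel scoop, holds 0 to 3 balls: open pan 37 mm wide, 72 long, walls 18 high, front a 28 degree ramp up to the lip: balls roll out when it is pitched more than that, surely at 45 degrees. Grip bar 13 mm wide and high, 62 long, above the pan, on a strap at the back. Origin on the pan's underside, x to the lip, z up: lip at x = 38, z = 10 mm, bar's centre at x = -3, z = 58
- ball_31: steel ball 15 mm across, at the start in scoop_3, or absent. Origin at its centre
- ball_32: steel ball 15 mm across, at the start in scoop_3, or absent. Origin at its centre
- ball_33: steel ball 15 mm across, at the start in scoop_3, or absent. Origin at its centre
Things that resemble listed ones, but are neither listed nor needed, are in the scene too. Leave any pink look-alike of the jar_lid alone.

How it is judged (in metres and radians):
On the way, in this order (a step that is already met when the one before it is completed fails the run):
1. the jar stands in the V of the vise, held by the rubber jaw (x of jar in the frame of vise between -0.008 and 0.008 m and y of jar in the frame of vise between -0.008 and 0.008 m and z of jar in the frame of vise between 0.033 and 0.04 m and angle between jar's own z axis and vertical below 0.08 rad and contact force between jaw_pad and jar above 3 N), for 0.3 s.
2. all the balls are in the clamped jar (horizontal distance between each of ball_11, ball_12, ball_13, ball_21, ball_22, ball_23, ball_31, ball_32, ball_33 and jar below 0.026 m and z of ball_11 in the frame of jar between 0.005 and 0.06 m and z of ball_12 in the frame of jar between 0.005 and 0.06 m and z of ball_13 in the frame of jar between 0.005 and 0.06 m and z of ball_21 in the frame of jar between 0.005 and 0.06 m and z of ball_22 in the frame of jar between 0.005 and 0.06 m and z of ball_23 in the frame of jar between 0.005 and 0.06 m and z of ball_31 in the frame of jar between 0.005 and 0.06 m and z of ball_32 in the frame of jar between 0.005 and 0.06 m and z of ball_33 in the frame of jar between 0.005 and 0.06 m and contact force between jaw_pad and jar above 3 N), for 0.2 s.
3. the lid lies on the jar (horizontal distance between jar_lid and jar below 0.006 m and z of jar_lid in the frame of jar between 0.056 and 0.064 m and angle between jar_lid's own z axis and vertical below 0.06 rad), for 0.2 s.
At the end, for the whole second after the job is handed in: The jar stands upright in the vise within 8 mm of its seat, the rubber jaw pressing it with 3 to 35 N; all the balls are in it; the lid lies flat on it within 6 mm of centre; every scoop stands upright and still on the floor of the wash tray (all of step 2 and all of step 3 and x of jar in the frame of vise between -0.008 and 0.008 m and y of jar in the frame of vise between -0.008 and 0.008 m and z of jar in the frame of vise between 0.033 and 0.04 m and angle between jar's own z axis and vertical below 0.08 rad and x of scoop_1 in the frame of wash_tray between -0.12 and 0.12 m and y of scoop_1 in the frame of wash_tray between -0.072 and 0.072 m and angle between each of scoop_1, scoop_2, scoop_3's own z axis and vertical below 0.25 rad and z of each of scoop_1, scoop_2, scoop_3 in the frame of wash_tray below 0.01 m and linear speed of each of scoop_1, scoop_2, scoop_3 below 0.02 m/s and x of scoop_2 in the frame of wash_tray between -0.12 and 0.12 m and y of scoop_2 in the frame of wash_tray between -0.072 and 0.072 m and x of scoop_3 in the frame of wash_tray between -0.12 and 0.12 m and y of scoop_3 in the frame of wash_tray between -0.072 and 0.072 m); the robot touches nothing.
It fails at once if a ball drops so hard that it would chip the jar (faster than 1.6 m/s, a fall of 13 cm: 8 cm above the jar's rim) (linear speed of any of ball_11, ball_12, ball_13, ball_21, ball_22, ball_23, ball_31, ball_32, ball_33 above 1.6 m/s).
It fails at once if the jaw pad presses the jar with more than 35 N (contact force between jaw_pad and jar above 35 N).
It fails at once if the dropper bottle, the specimen jar or the timer is moved by more than 3 cm (distance of any of dropper, specimen_jar, timer from where it was at the start of the episode above 0.03 m).
Of ball_11, ball_12, ball_13, ball_21, ball_22, ball_23, ball_31, ball_32, ball_33 only 3 to 7 are there at a start; the rules pass over those that are not, and their reading is None.
At some moment in a run one of jar_lid may be knocked a few centimetres aside while the robot is not near it.
It also fails if it takes over 210 s, if anything falls off the work surface, if the arm or the gripper's body presses on something with over 40 N, if the wrist force passes 120 N, or if a joint passes its speed limit or range.

ROBOT

A 7-joint arm with a two-finger parallel gripper is mounted at the origin on a cart in front of the work surface, level with it; the furniture and walls round the work are solid. World frame = base frame: x ahead of the robot, y to its left, z up, the work surface at z = 0. Lengths are in mm, angles in rad, forces in N, time in s.
With the tool pointing down it reaches from about 400 to 850 mm from the base axis. Payload 10.4 kg.
Tool frame: the origin (TCP) lies at the very end of the fingers, on their centre line; the grasp point (between the pads) lies 19 mm behind it; z points along the fingers, y is the line along which they close (so a half turn about z gives the same grasp; the last joint's range is limited). The gripper opens to 87 mm and grips with 3 to 60 N. Pads are 19 mm wide; open, the fingers measure 117 mm over their backs; the gripper's body (75 mm by 190 mm) begins 51 mm behind the grasp point.
Start: joints at [1.287, 0.332, -0.065, 1.46, 0.022, 1.35, -0.088], TCP at [161.181, -603.884, 195.076] pointing down, gripper open.
Joint ranges: [-2.6, 2.6], [-0.5, 2.12], [-1.47, 1.34], [0.16, 2.42], [-1.27, 4.41], [0.06, 2.06], [-2.6, 2.6]. Speed limits (rad/s): [2.22, 2.22, 2.79, 2.79, 3.14, 3.14, 3.14].

INTERFACE

Orientations are given as [roll, pitch, yaw] about the fixed x, y, z axes, in that order (R = Rz(yaw) Ry(pitch) Rx(roll)).
In Python, from cell import arm gives the robot as it stands.
- The arm moves only by the shell command python3 -m crank 'ROWS' [OPENING] [FORCE]. ROWS is JSON, a list of rows, each a list of 2 entries, a list of its own where there are three numbers: the shift along the tool's x, y, z in m, then the turn about the tool's z in rad. In form: [[[tx, ty, tz], spin], ...]. A call has exactly 5 rows; each row shifts and turns the commanded pose from where the row before left it, along the tool's axes as they then stand; what a row does not reach is not made up. A row lasts 1/8 s, in which the tool goes at most 62.5 mm and 10.7 degrees, less where a joint would pass 70% of its speed; a pose out of reach is approached as far as the arm can. A call is refused whole if a number of a shift passes 0.0625 or a number of a turn 0.188, either way. A call with a gripper value outside its range is refused whole. OPENING is the finger opening in m, from 0 to 0.087, set as the call begins (- or left out, the last holds). The fingers move at their own pace and stop on an object; FORCE is the grip in N (left out, the last holds). Time passes only in rows, so rows that do not move let the fingers close, or fill a call up. It gives the time, the measured TCP pose, the force, the opening and the grip force at its end, in the units of the state.
- arm.state(): the state, without advancing time (a new reading comes with each control period).
- arm.grab_frame(name): name is "side" or "top" or "wrist"; returns a dict with "pixels" (384x512x3 uint8, red, green, blue), "range_z" (384x512 float32, mm along the optical axis (not along the pixel's ray), 0 where there is no reading), "K" (3x3 intrinsics, pixels), "k1" (the pictures are not rectified: a ray, as slopes to the right and down, at radius r is drawn at 1 + k1 r^2 times it, then the intrinsics apply), "R" (3x3) and "t" (3): a world point X has camera coordinates R X + t. Camera axes: x right, y down, z forward; pixel columns grow to the right and rows downward; lengths in mm; the calibration is good to about 2 mm. A picture is of the moment at which its call begins.
- arm.finish_job(): hands the job in; it is judged then, once.
The state is a dict: "time": time; "q": joint angles; "dq": joint speeds; "effort": joint torques, N m; "tool_pos": TCP position; "orientation": TCP orientation; "contact_force": force on the tool from outside, world axes, zero at the start; "ft_torque": the same for the moment, N m; "width": opening from 0.0 (shut) to 1.0 (fully open); "gripper_force": force on a finger pad.
Only numpy, scipy, OpenCV 4.12 (cv2) and the standard library are available. Lean on these libraries where they do the work, as an engineer would, in place of code of your own. Each camera call takes 0.05 s, during which the arm holds its last target. There are 200 camera calls.

## Working session

There is one attempt and no reset: what is moved stays moved. The work goes in short steps, Python scripts to look and compute and a shell command to move; the robot and the scene stay as the last step left them, time stands still between calls to the robot, and variables do not carry over. Pictures are saved under pics/ and viewed, at most 14 in all, crops included, and the job is handed in when it is done.

```bash
ls; mkdir -p pics; cat > h.py <<'E'
import numpy as np, cv2
from cell import arm
def grab(n):
    f=arm.grab_frame(n); np.save(f'/tmp/{n}.npy',f,allow_pickle=True); return f
def load(n): return np.load(f'/tmp/{n}.npy',allow_pickle=True).item()
def cloud(f):
    K=np.array(f['K'],float);R=np.array(f['R']);t=np.array(f['t']).ravel()
    h,w=f['range_z'].shape
    u,v=np.meshgrid(np.arange(w),np.arange(h))
    xd=(u-K[0,2])/K[0,0]; yd=(v-K[1,2])/K[1,1]
    x,y=xd.copy(),yd.copy()
    for _ in range(15):
        s=1+f['k1']*(x*x+y*y); x,y=xd/s,yd/s
    z=f['range_z'].astype(float)
    P=np.stack([x*z,y*z,z],-1)
    W=(P-t)@R
    W[z==0]=np.nan
    return W
def save(f,name,crop=None,scale=1):
    im=f['pixels'][:,:,::-1]
    if crop: a,b,c,d=crop; im=im[b:d,a:c]
    cv2.imwrite(f'pics/{name}.png',cv2.resize(im,None,fx=scale,fy=scale,interpolation=cv2.INTER_CUBIC))
E
python3 - <<'E'
from h import *
for n in ['top','side','wrist']:
    f=grab(n); save(f,n+'0',scale=1.55)
    R=np.array(f['R']);t=np.array(f['t']).ravel()
    print(n,(-R.T@t).round(),R[2].round(2),f['k1'],np.array(f['K'])[0])
s=arm.state();print(s)
E
python3 -m crank --help | head -30
```

```text
pics
top [ 501.    8. 1408.] [ 0.05 -0.01 -1.  ] -0.003731069286448365 [437.14073242   0.         255.58228601]
side [  364. -1179.  1094.] [ 0.11  0.75 -0.65] -0.03183767213928348 [468.10833917   0.         252.708871  ]
wrist [ 239. -582.  384.] [-0.28 -0.07 -0.96] 0.03243668304610386 [344.73521514   0.         260.31190059]
{'time': 0.15, 'q': array([ 1.28740463,  0.33271365, -0.06471409,  1.46070648,  0.02161663,
        1.34992339, -0.08845171]), 'dq': array([ 0.00103833, -0.00185066,  0.00103613, -0.00197396,  0.00065216,
       -0.00073821, -0.0002389 ]), 'effort': array([ 6.83205271e-04, -6.23640990e+01,  2.45950185e-02, -3.90146613e+01,
       -6.12495560e-02,  3.72424128e-02,  6.69384531e-05]), 'tool_pos': array([ 161.07425131, -603.56469161,  194.46493528]), 'orientation': array([-3.14053934e+00,  5.66376528e-05,  2.60873015e-01]), 'contact_force': array([ 1.25972411, -0.43617079,  0.17259873]), 'ft_torque': array([ 0.01862568, -0.03567928,  0.06380789]), 'gripper_force': 0.0, 'width': 1.0033437133242509}invalid input: not JSON, or not a number
```

View pics/top0.png

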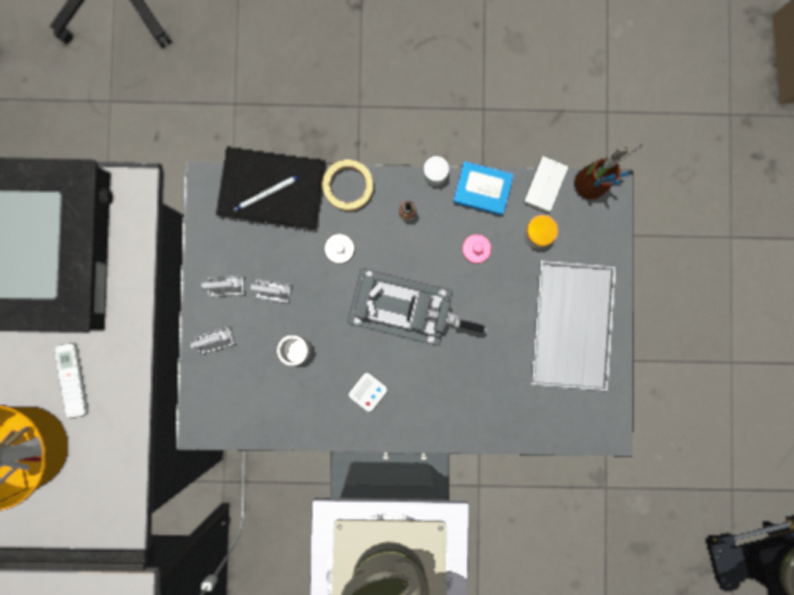

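View pics/side0.png

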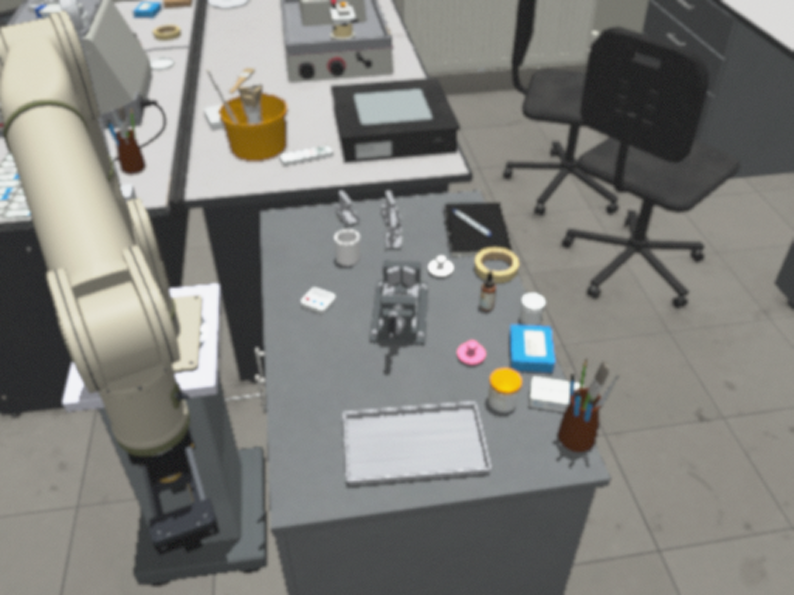

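```bash
python3 - <<'E'
from h import *
for n in ['top','side']:
    f=load(n);W=cloud(f);z=W[...,2]
    # plane check
    reg=(W[...,0]>330)&(W[...,0]<900)&(abs(W[...,1])<500)&(abs(z)<6)
    print(n,'plane z med',np.nanmedian(z[reg]))
    m=((z>7)&(z<200)&(W[...,0]>300)&(W[...,0]<1000)&(abs(W[...,1])<650)).astype(np.uint8)
    k,l,st,c=cv2.connectedComponentsWithStats(m)
    for i in range(1,k):
        if st[i,4]<15: continue
        p=W[l==i]; 
        r=cv2.minAreaRect(p[:,:2].astype(np.float32))
        print(i,'px',c[i].round(),'n',st[i,4],'mean',p.mean(0).round(),'zmax',np.percentile(p[:,2],97).round(),'rect',np.round(r[0]),np.round(r[1]),round(r[2],1),'rgb',f['pixels'][l==i].mean(0).round())
E
```

```text
top plane z med 1.5813772276973366
1 px [181. 121.] n 3436 mean [792. 240.  16.] zmax 28.0 rect [784. 210.] [316. 156.] 83.7 rgb [70. 69. 61.]
2 px [387. 113.] n 677 mean [ 812. -401.   92.] zmax 189.0 rect [ 812. -403.] [65. 76.] 3.6 rgb [65. 54. 45.]
4 px [281. 110.] n 239 mean [826. -78.  51.] zmax 62.0 rect [829. -78.] [50. 47.] 0.4 rgb [221. 222. 220.]
5 px [352. 119.] n 600 mean [ 808. -307.   27.] zmax 33.0 rect [ 809. -311.] [ 66. 102.] 70.9 rgb [234. 235. 231.]
6 px [ 69. 185.] n 10881 mean [575. 569.  57.] zmax 126.0 rect [570. 568.] [165. 540.] 90.0 rgb [144. 143. 140.]
9 px [311. 121.] n 933 mean [ 797. -178.   31.] zmax 37.0 rect [ 801. -179.] [105.  95.] 76.3 rgb [120. 194. 229.]
82 px [262. 136.] n 117 mean [740. -22.  63.] zmax 99.0 rect [744. -23.] [32. 32.] 44.7 rgb [93. 80. 69.]
127 px [348. 149.] n 360 mean [ 705. -291.   57.] zmax 68.0 rect [ 707. -294.] [58. 60.] 24.6 rgb [220. 172.  36.]
195 px [218. 160.] n 254 mean [668. 115.  18.] zmax 42.0 rect [670. 116.] [56. 55.] 1.2 rgb [249. 249. 247.]
200 px [307. 160.] n 252 mean [ 674. -167.   19.] zmax 43.0 rect [ 
[... 1731 characters left out ...]
0. 229.]
116 px [258. 196.] n 1667 mean [548. -36.  50.] zmax 101.0 rect [547. -32.] [303. 118.] 77.2 rgb [103. 107. 109.]
141 px [205. 193.] n 246 mean [376.  43.  17.] zmax 23.0 rect [373.  53.] [68. 78.] 48.9 rgb [219. 221. 222.]
148 px [337. 228.] n 1561 mean [ 772. -209.   38.] zmax 65.0 rect [ 785. -202.] [303. 113.] 61.6 rgb [151. 177. 165.]
201 px [303. 227.] n 209 mean [ 673. -175.   20.] zmax 41.0 rect [ 673. -169.] [57. 59.] 7.0 rgb [228. 149. 185.]
213 px [370. 262.] n 1645 mean [ 808. -388.   75.] zmax 183.0 rect [ 803. -358.] [174. 107.] 82.4 rgb [119. 113. 107.]
242 px [268. 282.] n 814 mean [ 524. -365.   16.] zmax 22.0 rect [ 518. -366.] [172. 259.] 86.2 rgb [159. 161. 164.]
```

```bash
python3 - <<'E'
from h import *
f=load('top'); a=f['pixels'][:,:,::-1]
im=cv2.resize(a[165:240,115:325],None,fx=3.8,fy=3.8,interpolation=cv2.INTER_CUBIC)
cv2.imwrite('pics/top_crop.png',im)
E
```

```text
(no output)
```

View pics/top_crop.png

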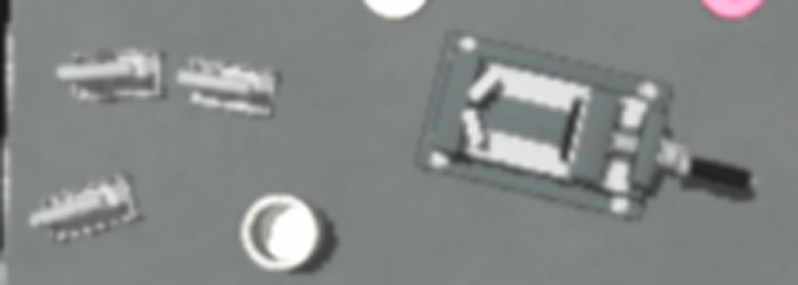

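```bash
python3 -m crank '[[[0,0,-0.0275],0.13],[[0,0,-0.0275],0.131],[[0.043,-0.037,0],0],[[0.043,-0.037,0],0],[[0.043,-0.037,0],0]]'
python3 -m crank '[[[0.043,-0.037,0],0],[[0.043,-0.037,0],0],[[0.043,-0.037,0],0],[[0.023,-0.0486,0],0],[[0.023,-0.0486,0],0]]'
python3 -m crank '[[[0.023,-0.0486,0],0],[[0.023,-0.0486,0],0],[[0.023,-0.0486,0],0],[[0.023,-0.0486,0],0],[[0.023,-0.0486,0],0]]'
python3 -m crank '[[[0,0,0],0],[[0,0,0],0],[[0,0,0],0],[[0,0,0],0],[[0,0,0],0]]'
python3 - <<'E'
from h import *
s=arm.state();print(s['tool_pos'],s['orientation'],s['time'])
f=grab('wrist');save(f,'wv',scale=1.55);np.save('/tmp/wv.npy',f,allow_pickle=True)
E
```

```text
time: 0.78
tool_pos: [291.3, -491.5, 249.9]
orientation: [-3.142, 0.0, -0.0]
contact_force: [1.3, -0.5, -0.4]
width: 1.0
gripper_force: 0.0
time: 1.4
tool_pos: [465.8, -283.0, 249.7]
orientation: [-3.141, 0.0, -0.0]
contact_force: [1.6, 0.1, -0.3]
width: 1.002
gripper_force: 0.0
time: 2.02
tool_pos: [580.7, -40.3, 250.0]
orientation: [3.141, 0.0, -0.001]
contact_force: [0.7, 1.0, 0.6]
width: 0.997
gripper_force: 0.0
time: 2.65
tool_pos: [580.2, -42.4, 250.1]
orientation: [3.141, -0.0, -0.001]
contact_force: [-0.5, -0.4, 0.3]
width: 1.003
gripper_force: 0.0
[580.1614656  -42.39798341 250.13266074] [ 3.14130582e+00 -1.26994500e-04 -1.20677852e-03] 2.65
```

View pics/wv.png

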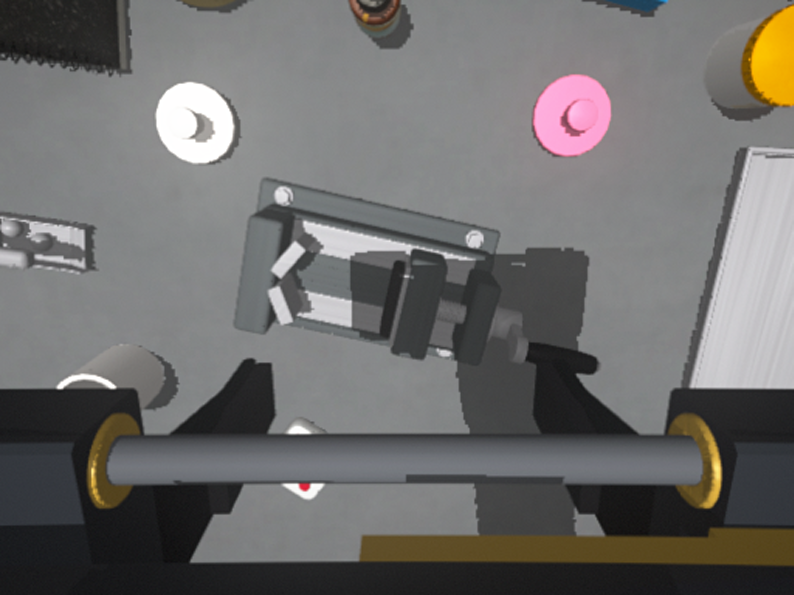

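```bash
python3 - <<'E'
from h import *
f=np.load('/tmp/wv.npy',allow_pickle=True).item();W=cloud(f)
def at(u,v,r=2):
    u=int(round(u/1.55));v=int(round(v/1.55)); return np.nanmedian(W[v-r:v+r+1,u-r:u+r+1].reshape(-1,3),0)
print('plane',at(650,250), 'bolts',at(283,196),at(475,239))
print('corners base',at(268,186),at(492,238),at(240,326))
print('fixed jaw top',at(262,225),at(250,315),'mv jaw',at(428,262),at(410,345),'bracket',at(487,285),at(473,352))
print('pad',at(398,270),at(386,330))
print('handle',at(540,352,1),at(592,363,1),'hub',at(518,345))
z=W[...,2]
u,v=np.meshgrid(np.arange(512),np.arange(384));u=u*1.55;v=v*1.55
for nm,box in dict(lid=(150,75,245,170),pink=(525,68,618,162)).items():
    m=(u>box[0])&(u<box[2])&(v>box[1])&(v<box[3])
    for lo,hi in [(10,22),(30,50)]:
        p=W[m&(z>lo)&(z<hi)]; r=cv2.minEnclosingCircle(p[:,:2].astype(np.float32)); print(nm,lo,len(p),np.round(r[0],1),round(r[1],1),'z',np.median(p[:,2]).round(1))
m=(u>230)&(u<505)&(v>170)&(v<365)&(z>70)&(z<90)
k,l,st,c=cv2.connectedComponentsWithStats(m.astype(np.uint8))
for i in range(1,k):
    if st[i,4]>40:
        p=W[l==i];r=cv2.minAreaRect(p[:,:2].astype(np.float32));print('top',st[i,4],np.round(r[0],1),np.round(r[1],1),round(r[2],1),p[:,2].mean().round(1))
m=(u>525)&(u<602)&(v>335)&(v<380)&(z>30)
p=W[m];r=cv2.minAreaRect(p[:,:2].astype(np.float32));print('handle',np.round(r[0],1),np.round(r[1],1),round(r[2],1),np.percentile(p[:,2],[5,50,90,97]).round(1))
E
```

```text
plane [ 569.2309865  -245.53559752    0.63006862] bolts [616.38988532  52.21077195  17.27180328] [582.00133353 -97.6465795   16.77284257]
corners base [622.72281154  65.44575238  10.33893337] [ 580.80711244 -112.29057081   10.67742958] [531.34228195  75.97935862  79.97887712]
fixed jaw top [603.38491796  54.33327159  80.49384647] [539.76046563  68.14889313  80.32975835] mv jaw [577.07723273 -57.92974333  77.7482046 ] [515.4586012  -46.16592551  79.71927089] bracket [561.15462756 -99.01201921  80.76510964] [511.66831295 -90.75862807  82.33280101]
pad [570.63588144 -37.36550151  74.23862593] [526.6888986  -28.24723027  77.1863622 ]
handle [ 519.86212732 -133.55982174  102.13054751] [ 511.25020831 -170.18217597  100.53538502] hub [ 524.94005354 -118.03940718  103.05049831]
lid 10 1675 [669.3 116.5] 29.2 z 13.4
lid 30 373 [668.9 116.3] 11.2 z 38.9
pink 10 1690 [ 674.6 -167.4] 29.1 z 13.2
pink 30 356 [ 674.  -167.2] 11.2 z 38.8
top 2308 [565.4  52.6] [42.3 83.5] 77.1 79.8
top 2024 [541.7 -51.5] [47.9 73.7] 77.1 78.4
top 1088 [ 530.5 -100.2] [32.5 62.2] 79.3 80.3
handle [ 539.4 -122.3] [125.3  34.1] 45.8 [ 96.8 102.9 288.6 291.9]
```

```bash
python3 -m crank '[[[0,-0.055,0],0],[[0,-0.055,0],0],[[0,-0.055,0],0],[[0,-0.055,0],0],[[0,-0.055,0],0]]' >/dev/null
python3 -m crank '[[[0,-0.055,0],0],[[0,0,0],0],[[0,0,0],0],[[0,0,0],0],[[0,0,0],0]]'
python3 - <<'E'
from h import *
f=np.load('/tmp/wv.npy',allow_pickle=True).item();W=cloud(f)
a=.2255;s,c=np.sin(a),np.cos(a)
X=W[...,0]*c-W[...,1]*s-539.4; Y=W[...,0]*s+W[...,1]*c; z=W[...,2]
v,u=np.mgrid[:384,:512]; ok=(u>325)&(u<392)&(v>210)&(v<248)
m=ok&(z>88)&(z<115)&(abs(X)<15)
print('handle/hub Y range',np.percentile(Y[m],[0,1,99,100]).round(1))
for y in range(-190,0,6):
    k=ok&(abs(Y-y)<3)&(abs(X)<15)&(z>85)&(z<120)
    if k.sum()>2: print(y,k.sum(),'x',X[k].min().round(1),X[k].max().round(1),'z',np.median(z[k]).round(1), f['pixels'][k].mean().round())
ok=(u>150)&(u<325)&(v>110)&(v<240)
print('jaw tops: Y edges')
for x in (-25,0,25):
    k=ok&(abs(X-x)<4)
    ys=np.arange(10,215,4)
    print(x,[(int(y),int(np.nanmedian(z[k&(abs(Y-y)<2)]))) for y in ys if (k&(abs(Y-y)<2)).any()])
f=grab('wrist');save(f,'ws',scale=1.55);np.save('/tmp/ws.npy',f,allow_pickle=True)
E
```

```text
time: 3.95
tool_pos: [580.9, 286.9, 250.2]
orientation: [3.141, -0.001, -0.002]
contact_force: [-0.8, 0.2, 0.0]
width: 0.997
gripper_force: 0.0
handle/hub Y range [-58.3 -57.    3.3   3.5]
-58 14 x -9.0 -2.6 z 98.4 84.0
-52 63 x -13.0 0.5 z 101.0 37.0
-46 71 x -12.8 1.4 z 101.8 33.0
-40 68 x -12.8 1.5 z 102.5 31.0
-34 55 x -7.9 1.6 z 101.5 30.0
-28 41 x -3.5 1.5 z 100.7 30.0
-22 60 x -8.0 1.7 z 102.0 30.0
-16 70 x -12.5 1.5 z 102.0 30.0
-10 78 x -12.7 1.0 z 101.0 30.0
-4 76 x -14.9 3.4 z 102.5 80.0
jaw tops: Y edges
-25 [(18, 81), (22, 82), (26, 82), (30, 82), (34, 80), (38, 43), (42, 36), (46, 36), (50, 36), (54, 35), (58, 78), (62, 79), (66, 79), (70, 79), (74, 79), (78, 79), (82, 78), (86, 77), (90, 77), (94, 70), (98, 36), (102, 36), (106, 37), (110, 36), (114, 37), (118, 37), (122, 36), (126, 36), (130, 36), (134, 36), (138, 36), (142, 36), (146, 37), (150, 36), (154, 36), (158, 61), (162, 80), (166, 80), (170, 80), (174, 77), (178, 80), (182, 80), (186, 80), (190, 80), (194, 80), (198, 79)]
0 [(10, 73), (14, 73), (18, 79), (22, 82), (26, 82), (30, 82), (34, 81), (38, 69), (42, 
[... 227 characters left out ...]
 36), (134, 36), (138, 36), (142, 36), (146, 36), (150, 36), (154, 36), (158, 36), (162, 36), (166, 36), (170, 51), (174, 78), (178, 80), (182, 80), (186, 80), (190, 80), (194, 80), (198, 79)]
25 [(10, 0), (18, 80), (22, 82), (26, 82), (30, 82), (34, 80), (38, 48), (42, 36), (46, 36), (50, 37), (54, 37), (58, 78), (62, 79), (66, 79), (70, 79), (74, 79), (78, 79), (82, 78), (86, 76), (90, 59), (94, 51), (98, 37), (102, 37), (106, 36), (110, 36), (114, 36), (118, 36), (122, 37), (126, 36), (130, 36), (134, 36), (138, 36), (142, 36), (146, 37), (150, 36), (154, 36), (158, 61), (162, 79), (166, 80), (170, 37), (174, 60), (178, 80), (182, 80), (186, 80), (190, 80), (194, 80), (198, 79), (214, 0)]
```

View pics/ws.png

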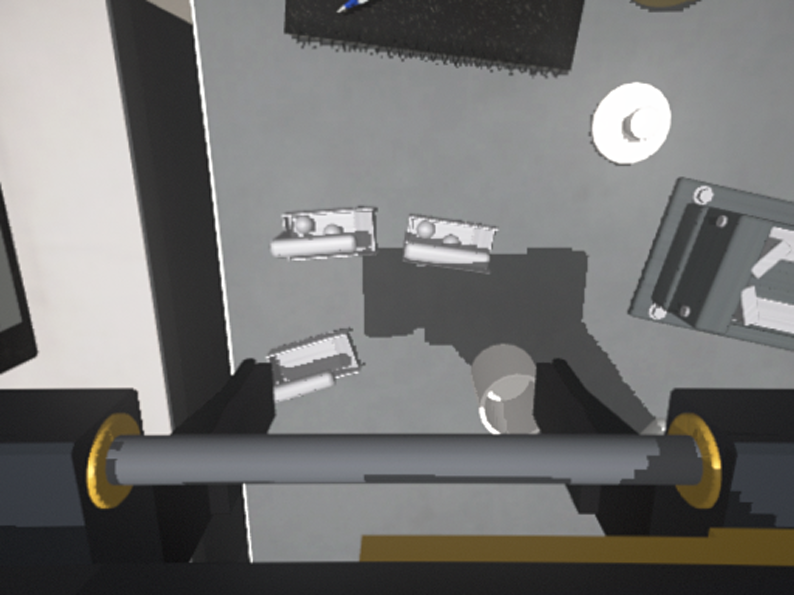

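```bash
python3 - <<'E'
from h import *
f=np.load('/tmp/ws.npy',allow_pickle=True).item();W=cloud(f);z=W[...,2]
v,u=np.mgrid[:384,:512]
for n,b in dict(A=(165,125,250,175),B=(252,130,325,182),C=(170,205,238,262)).items():
    o=(u>b[0])&(u<b[2])&(v>b[1])&(v<b[3])
    for lo,hi in [(56,72),(5,35)]:
        p=W[o&(z>lo)&(z<hi)];r=cv2.minAreaRect(p[:,:2].astype(np.float32))
        print(n,lo,len(p),np.round(r[0],1),np.round(r[1],1),round(r[2],1),'zq',np.percentile(p[:,2],[3,50,97]).round(1))
    p=W[o&(z>5)&(z<72)];r=cv2.minAreaRect(p[:,:2].astype(np.float32));print('  all',np.round(r[0],1),np.round(r[1],1),round(r[2],1))
o=(u>300)&(u<350)&(v>215)&(v<285)&(z>58)&(z<75)
p=W[o];print('jar rim',len(p),np.round(cv2.minEnclosingCircle(p[:,:2].astype(np.float32)),1) if 0 else (cv2.minEnclosingCircle(p[:,:2].astype(np.float32))))
ft=np.load('/tmp/top.npy',allow_pickle=True).item();T=cloud(ft);o=(abs(T[...,0]-458)<40)&(abs(T[...,1]-200)<40)&(T[...,2]>60)
print('jar top cam',cv2.minEnclosingCircle(T[o][:,:2].astype(np.float32)))
a=f['pixels'][:,:,::-1];cv2.imwrite('pics/sc.png',cv2.resize(a[125:265,160:330],None,fx=4.2,fy=4.2,interpolation=cv2.INTER_CUBIC))
E
```

```text
A 56 667 [586.2 352.9] [13.3 61.4] 4.2 zq [58.7 64.7 66.4]
A 5 759 [586.6 346.8] [37.4 73.3] 4.1 zq [ 5.5 13.4 19.9]
  all [586.6 346.8] [37.4 73.5] 4.1
B 56 655 [578.7 257.1] [62.  13.6] 81.6 zq [58.6 64.6 66.6]
B 5 610 [577.6 250.9] [74.7 37.6] 81.6 zq [ 5.6 14.9 19.6]
  all [577.6 250.9] [74.7 37.6] 81.6
C 56 456 [476.1 366. ] [12.5 48.9] 16.5 zq [57.6 64.6 66.3]
C 5 525 [475.7 365.7] [37.6 73.3] 16.9 zq [ 5.6 11.  20.4]
  all [475.7 365.7] [37.6 73.3] 16.9
jar rim 420 ((459.7917175292969, 201.4967041015625), 28.843185424804688)
jar top cam ((458.9636535644531, 199.5858612060547), 29.34518051147461)
```

View pics/sc.png

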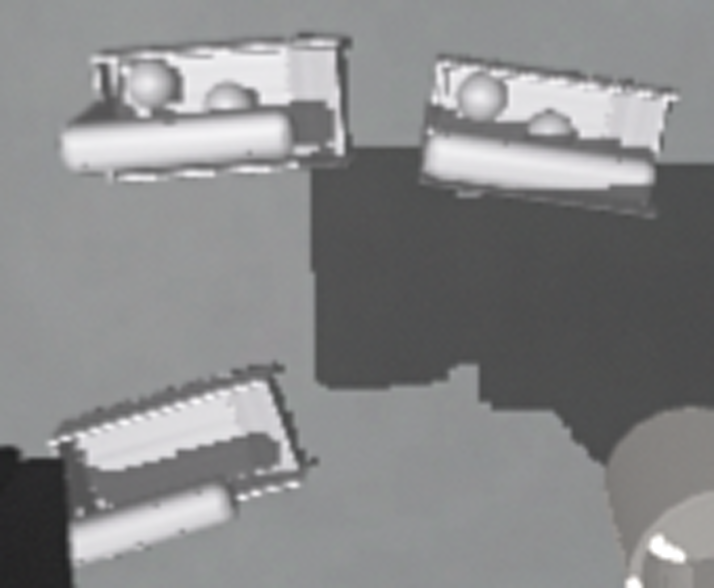

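```bash
python3 -m crank '[[[-0.0243,0.0173,0],0],[[-0.0243,0.0173,0],0],[[-0.0243,0.0173,0],0],[[-0.0243,0.0173,0],0],[[-0.0243,0.0173,0],0]]' 0.087 20 >/dev/null
python3 -m crank '[[[0,0,0.01],-0.168],[[0,0,0.01],-0.168],[[0,0,0.01],-0.168],[[0,0,0.01],-0.168],[[0,0,0.01],-0.168]]' >/dev/null
python3 -m crank '[[[0,0,0.01],-0.168],[[0,0,0.01],-0.168],[[0,0,0.01],-0.171],[[0,0,0],0],[[0,0,0],0]]'
python3 -c "
from cell import arm;s=arm.state();print(s['q'].round(2),s['tool_pos'],s['orientation'])"
```

```text
time: 5.88
tool_pos: [459.1, 201.6, 170.5]
orientation: [3.141, -0.0, 1.342]
contact_force: [-0.2, 0.5, 0.3]
width: 0.999
gripper_force: 0.0
[ 0.2   0.14 -0.76  1.78  0.1   1.26 -0.81] [459.09503066 201.59876303 170.52336568] [ 3.14093711e+00 -1.42566738e-04  1.34247137e+00]
```

```bash
python3 -m crank '[[[0,0,0.04],0],[[0,0,0.04],0],[[0,0,0.03],0],[[0,0,0.02],0],[[0,0,0.01],0]]'
python3 -m crank '[[[0,0,0],0],[[0,0,0],0],[[0,0,0],0],[[0,0,0],0],[[0,0,0],0]]' 0.04 25
python3 -m crank '[[[0,0,-0.01],0],[[0,0,-0.02],0],[[0,0,-0.04],0],[[0,0,-0.04],0],[[0,0,-0.02],0]]'
```

```text
time: 6.5
tool_pos: [458.8, 201.6, 29.5]
orientation: [-3.141, 0.0, 1.344]
contact_force: [-0.2, -0.5, -0.4]
width: 0.998
gripper_force: 0.0
time: 7.12
tool_pos: [459.5, 201.8, 30.6]
orientation: [3.14, -0.0, 1.347]
contact_force: [1.5, -1.1, 4.7]
width: 0.664
gripper_force: 25.0
time: 7.75
tool_pos: [459.0, 202.2, 162.4]
orientation: [3.14, -0.001, 1.347]
contact_force: [0.2, 0.6, -3.4]
width: 0.663
gripper_force: 25.0
```

```bash
python3 -m crank '[[[-0.0332,0.0274,0],0],[[-0.0332,0.0274,0],0],[[-0.0332,0.0274,0],0],[[-0.0332,0.0274,0],0],[[-0.0332,0.0274,0],0]]'
python3 -m crank '[[[0,0,0],0],[[0,0,0],0],[[0,0,0.03],0],[[0,0,0.03],0],[[0,0,0.015],0]]'
python3 -c "
from h import *
s=arm.state();p=s['tool_pos'];a=.2255;print('vise xy',p[0]*np.cos(a)-p[1]*np.sin(a)-539.4,p[0]*np.sin(a)+p[1]*np.cos(a)-136,p)"
```

```text
time: 8.38
tool_pos: [555.6, 8.3, 160.2]
orientation: [-3.141, 0.0, 1.347]
contact_force: [-0.3, 0.4, -2.2]
width: 0.661
gripper_force: 25.0
time: 9.0
tool_pos: [554.3, 10.7, 83.8]
orientation: [-3.14, 0.0, 1.349]
contact_force: [-1.1, 0.2, -2.2]
width: 0.66
gripper_force: 25.0
vise xy -1.4952175458884085 -1.602108667956088 [554.33686757  10.7231262   83.84558463]
```

```bash
python3 -m crank '[[[0,0.001,0.008],0],[[0,0,0.006],0],[[0,0,0.004],0],[[0,0,0],0],[[0,0,0],0]]'
python3 -m crank '[[[0,0,0],0],[[0,0,0],0],[[0,0,0],0],[[0,0,-0.02],0],[[0,0,-0.03],0]]' 0.078
python3 -m crank '[[[0,0,-0.05],0],[[0,0,-0.05],0],[[-0.03,0,0],0],[[-0.03,0,0],0],[[0,0,0],0]]'
python3 - <<'E'
from h import *
f=grab('wrist');np.save('/tmp/wj.npy',f,allow_pickle=True);save(f,'wj',scale=1.55)
W=cloud(f);z=W[...,2];a=.2255
X=W[...,0]*np.cos(a)-W[...,1]*np.sin(a)-539.4;Y=W[...,0]*np.sin(a)+W[...,1]*np.cos(a)-136
o=(abs(X)<40)&(abs(Y)<40)&(z>95)&(z<108)
print(o.sum(),cv2.minEnclosingCircle(np.stack([X[o],Y[o]],1).astype(np.float32)),np.median(z[o]))
o=(abs(X)<25)&(z>85)&(z<107)&(Y<-130)&(Y>-210); print('handle',o.sum(),X[o].min(),X[o].max(),Y[o].min(),Y[o].max(),np.percentile(z[o],[5,50,95]))
E
```

```text
time: 9.62
tool_pos: [556.8, 9.2, 67.4]
orientation: [3.141, -0.0, 1.347]
contact_force: [-0.3, 1.2, -2.3]
width: 0.66
gripper_force: 25.0
time: 10.25
tool_pos: [556.2, 9.4, 118.3]
orientation: [-3.141, 0.0, 1.347]
contact_force: [0.1, 0.3, -0.1]
width: 0.894
gripper_force: 0.0
time: 10.88
tool_pos: [543.0, -51.9, 218.5]
orientation: [3.14, 0.001, 1.343]
contact_force: [0.3, -0.1, -0.6]
width: 0.895
gripper_force: 0.0
1011 ((1.2595809698104858, -3.2703421115875244), 29.19435691833496) 102.01351273595834
handle 605 -15.260891657326624 2.778856993537488 -170.55854401861433 -131.84784562679118 [ 90.01255774 101.81481049 104.74315413]
```

View pics/wj.png

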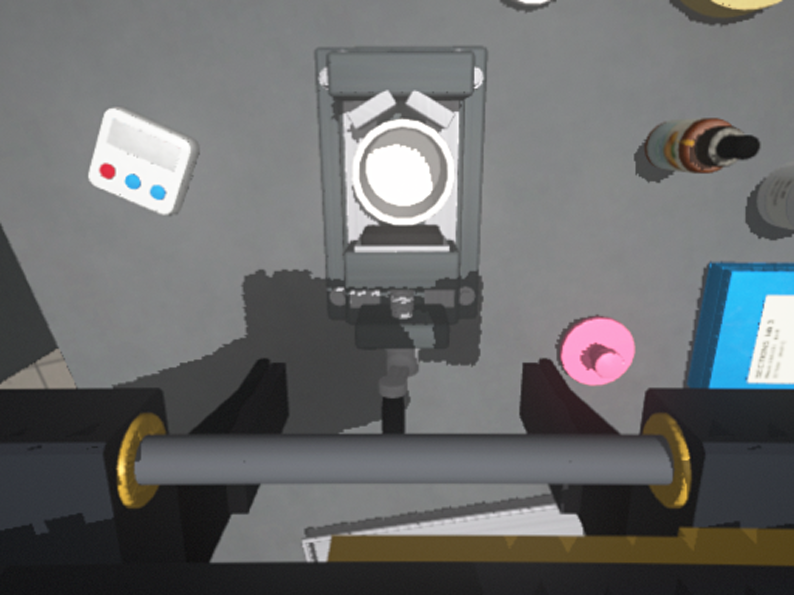

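```bash
cat >> h.py <<'E'
def vf():
    s=arm.state();p=s['tool_pos'];a=.2255
    print('t',s['time'],'vise',(p[0]*np.cos(a)-p[1]*np.sin(a)-539.4).round(1),(p[0]*np.sin(a)+p[1]*np.cos(a)-136).round(1),'tcp',p.round(1),'yaw',s['orientation'].round(3),'F',s['contact_force'].round(1),'w',round(s['width']*87,1))
E
python3 -m crank '[[[-0.036,-0.002,0],0],[[-0.036,-0.002,0],0],[[-0.035,-0.003,0.03],0],[[0,0,0.04],0],[[0,0,0.02],0]]' 0.05
python3 -m crank '[[[0,0,0],0],[[0,0,0],0],[[0,0,0],0],[[0,0,0],0],[[0,0,0],0]]' >/dev/null; python3 -c "
from h import *
vf()"
```

```text
time: 11.55
tool_pos: [512.2, -150.9, 125.8]
orientation: [-3.14, -0.001, 1.348]
contact_force: [-0.1, 0.7, 0.5]
width: 0.579
gripper_force: 0.0
t 12.175 vise -5.6 -169.6 tcp [ 512.7 -152.1  127.4] yaw [3.141 0.    1.347] F [-0.3  0.  -0.3] w 50.1
```

```bash
python3 -m crank '[[[-0.001,0,0.015],0],[[0,0,0.02],0],[[0,0,0.013],0],[[0,0,0],0],[[0,0,0],0]]' >/dev/null
python3 -m crank '[[[0,0,0],0],[[0,0,0],0],[[0,0,0],0],[[0,0,0],0],[[0,0,0],0]]' 0.005 15
python3 - <<'E'
from h import *
vf()
p=np.radians(-9.3+24*np.arange(16));x=34*np.sin(p);z=34*np.cos(p)
print([[round((x[i+1]-x[i])/1e3,4),round(-(z[i+1]-z[i])/1e3,4)] for i in range(15)])
E
```

```text
time: 13.42
tool_pos: [512.4, -153.0, 79.1]
orientation: [3.142, 0.0, 1.347]
contact_force: [0.2, -0.3, -0.2]
width: 0.109
gripper_force: 0.0
t 13.425 vise -5.8 -170.6 tcp [ 512.4 -153.    79.1] yaw [3.142 0.    1.347] F [ 0.2 -0.3 -0.2] w 9.5
[[np.float64(0.0141), np.float64(0.0007)], [np.float64(0.0126), np.float64(0.0064)], [np.float64(0.009), np.float64(0.0109)], [np.float64(0.0037), np.float64(0.0136)], [np.float64(-0.0021), np.float64(0.014)], [np.float64(-0.0076), np.float64(0.0119)], [np.float64(-0.0118), np.float64(0.0078)], [np.float64(-0.014), np.float64(0.0023)], [np.float64(-0.0137), np.float64(-0.0036)], [np.float64(-0.011), np.float64(-0.0088)], [np.float64(-0.0065), np.float64(-0.0126)], [np.float64(-0.0008), np.float64(-0.0141)], [np.float64(0.005), np.float64(-0.0132)], [np.float64(0.0099), np.float64(-0.01)], [np.float64(0.0132), np.float64(-0.0051)]]
```

```bash
python3 - <<'E'
from h import *
vf()
f=grab('side');a=f['pixels'][:,:,::-1]
cv2.imwrite('pics/s2.png',cv2.resize(a[150:260,190:340],None,fx=5,fy=5,interpolation=cv2.INTER_CUBIC))
E
```

```text
t 13.425 vise -5.8 -170.6 tcp [ 512.4 -153.    79.1] yaw [3.142 0.    1.347] F [ 0.2 -0.3 -0.2] w 9.5
```

View pics/s2.png

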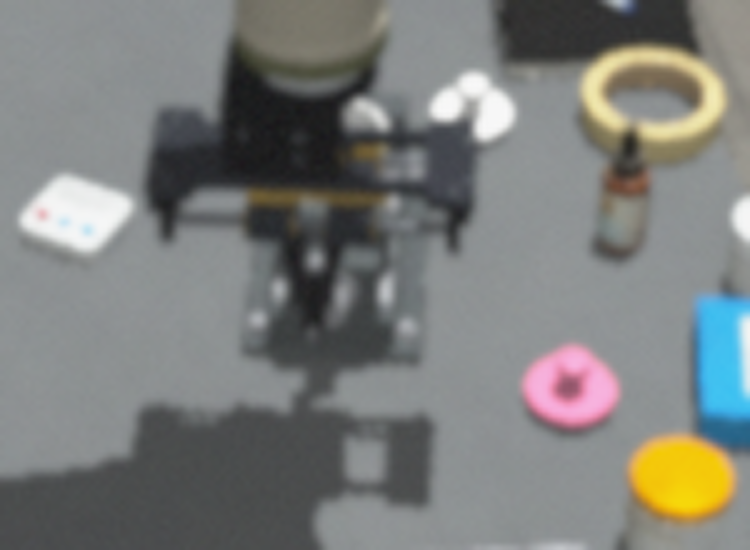

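```bash
python3 -m crank '[[[0,0,0],0],[[0,0,0],0],[[0,0,0],0],[[0,0,0],0],[[0,0,0],0]]' 0.05 15
python3 -m crank '[[[0,0,-0.04],0],[[0,0,-0.05],0],[[0,0,-0.05],0],[[-0.03,0,0],0],[[-0.03,0,0],0]]' >/dev/null
python3 -m crank '[[[0,0,0],0],[[0,0,0],0],[[0,0,0],0],[[0,0,0],0],[[0,0,0],0]]'>/dev/null
python3 - <<'E'
from h import *
vf()
f=grab('wrist');np.save('/tmp/wk.npy',f,allow_pickle=True);save(f,'wk',crop=(130,150,400,300),scale=2.9)
W=cloud(f);z=W[...,2];a=.2255
X=W[...,0]*np.cos(a)-W[...,1]*np.sin(a)-539.4;Y=W[...,0]*np.sin(a)+W[...,1]*np.cos(a)-136
for y in range(-200,-100,5):
    o=(abs(X)<45)&(abs(Y-y)<2.5)&(z>20)&(z<120); 
    if o.sum()>3: print(y,o.sum(),X[o].min().round(1),X[o].max().round(1),np.percentile(z[o],[5,50,95]).round(1),f['pixels'][o].mean().round())
E
```

```text
time: 14.1
tool_pos: [512.4, -153.0, 79.1]
orientation: [3.142, 0.0, 1.347]
contact_force: [0.3, -0.2, 0.8]
width: 0.54
gripper_force: 0.0
t 15.35 vise -5.7 -230.2 tcp [ 499.1 -211.1  219.1] yaw [3.142 0.    1.347] F [-0.7  0.   0.8] w 50.1
-195 22 -9.1 -2.8 [97.  98.7 99.9] 180.0
-190 67 -11.8 0.8 [ 97.4 101.  102.9] 68.0
-185 92 -12.7 0.8 [ 98.3 101.8 103.4] 52.0
-180 98 -12.6 1.6 [ 98.4 102.3 104. ] 52.0
-175 105 -13.6 1.6 [ 97.6 102.2 104. ] 53.0
-170 106 -13.5 1.5 [ 97.2 102.4 103.8] 53.0
-165 108 -13.5 1.5 [ 97.5 102.3 104.4] 53.0
-160 107 -13.5 1.4 [ 97.6 102.2 104.2] 53.0
-155 108 -13.4 1.4 [ 96.9 102.2 103.9] 52.0
-150 99 -13.4 1.3 [ 97.7 101.8 103.7] 51.0
-145 94 -12.5 0.4 [ 97.8 101.2 103.1] 51.0
-140 167 -15.1 10.5 [ 65.   99.9 105.2] 154.0
-135 176 -15.0 11.3 [ 68.6 102.7 105.5] 175.0
-130 110 -10.2 11.3 [66.2 71.6 74. ] 183.0
-125 142 -10.2 11.2 [66.5 72.1 74.3] 181.0
-120 405 -37.2 37.5 [28.5 71.7 80. ] 100.0
-115 531 -40.8 40.8 [34.5 81.6 83.3] 105.0
-110 540 -40.6 41.8 [35.9 82.2 83.6] 126.0
-105 516 -41.7 41.5 [35.4 82.1 83.6] 128.0
```

View pics/wk.png

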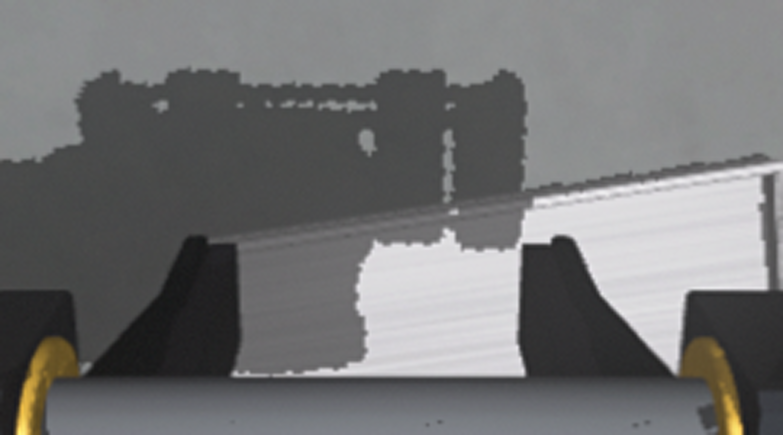

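```bash
python3 -m crank '[[[0.03,0,0],0],[[0.03,0,0],0],[[0,0,0.05],0],[[0,0,0.05],0],[[0,0,0.035],0]]' >/dev/null
python3 -m crank '[[[0,0,0],0],[[0,0,0],0],[[0,0,0],0],[[0,0,0],0],[[0,0,0],0]]' 0.012 20
python3 -m crank '[[[0,0,0],0],[[0,0,0],0],[[0,0,0],0],[[0,0,0],0],[[0,0,0],0]]' 0.005 20
python3 -m crank '[[[0,0.005,0],0],[[0,0.005,0],0],[[0,0,0],0],[[0,0,0],0],[[0,0,0],0]]' 
python3 - <<'E'
from h import *
vf()
f=grab('top');W=cloud(f);z=W[...,2]
f=grab('side');W=cloud(f);z=W[...,2];a=.2255
X=W[...,0]*np.cos(a)-W[...,1]*np.sin(a)-539.4;Y=W[...,0]*np.sin(a)+W[...,1]*np.cos(a)-136
for y in range(-200,-140,6):
    o=(abs(X)<45)&(abs(Y-y)<3)&(z>20)&(z<120)
    if o.sum()>1: print(y,o.sum(),X[o].min().round(1),X[o].max().round(1),np.percentile(z[o],[5,50,95]).round(1))
E
```

```text
time: 16.65
tool_pos: [512.7, -153.2, 84.6]
orientation: [3.141, 0.0, 1.347]
contact_force: [-0.2, 0.6, 0.6]
width: 0.152
gripper_force: 0.0
time: 17.27
tool_pos: [512.4, -153.0, 84.0]
orientation: [3.141, 0.0, 1.347]
contact_force: [0.4, -0.4, 0.1]
width: 0.053
gripper_force: 0.0
time: 17.9
tool_pos: [522.0, -155.2, 84.0]
orientation: [-3.142, 0.0, 1.347]
contact_force: [0.2, -0.7, 0.6]
width: 0.056
gripper_force: 0.0
t 17.9 vise 4.1 -170.5 tcp [ 522.  -155.2   84. ] yaw [-3.142  0.     1.347] F [ 0.2 -0.7  0.6] w 4.8
-194 11 -11.1 1.1 [ 94.7 100.9 105.4]
-188 9 -11.7 0.6 [ 97.7 101.4 105. ]
-182 11 -12.0 15.6 [101.6 114.7 117.4]
-176 11 -12.2 15.4 [100.  105.6 116.2]
-170 6 -12.9 -0.4 [ 98.5 103.3 104.7]
-164 2 -10.3 1.9 [ 95.   98.9 102.8]
-158 3 -10.7 1.9 [ 98.2  98.2 102.1]
-152 2 -11.0 1.5 [101.1 102.  102.9]
-146 8 -11.4 10.1 [59.6 69.4 99.4]
```

```bash
python3 - <<'E'
from h import *
f=np.load('/tmp/wk.npy',allow_pickle=True).item();W=cloud(f);z=W[...,2]
a=.2255
X=W[...,0]*np.cos(a)-W[...,1]*np.sin(a)-539.4;Y=W[...,0]*np.sin(a)+W[...,1]*np.cos(a)-136
for v in range(228,282,6):
    print(v,[(u,X[v,u].round(),Y[v,u].round(),z[v,u].round()) for u in (195,203,209,212,312,318,325)])
K=np.array(f['K']);R=np.array(f['R']);t=np.array(f['t']).ravel()
p=R@np.array([499.1,-211.1,219.1])+t;print('tcp px',(K@(p/p[2]))[:2],p)
f=grab('wrist');save(f,'wl',scale=1.55)
E
```

```text
228 [(195, np.float64(-89.0), np.float64(-320.0), np.float64(1.0)), (203, np.float64(-79.0), np.float64(-320.0), np.float64(0.0)), (209, np.float64(-71.0), np.float64(-320.0), np.float64(1.0)), (212, np.float64(-68.0), np.float64(-320.0), np.float64(1.0)), (312, np.float64(60.0), np.float64(-319.0), np.float64(3.0)), (318, np.float64(68.0), np.float64(-319.0), np.float64(1.0)), (325, np.float64(76.0), np.float64(-319.0), np.float64(3.0))]
234 [(195, np.float64(-39.0), np.float64(-218.0), np.float64(250.0)), (203, np.float64(-35.0), np.float64(-219.0), np.float64(247.0)), (209, np.float64(-32.0), np.float64(-219.0), np.float64(248.0)), (212, np.float64(-65.0), np.float64(-320.0), np.float64(19.0)), (312, np.float64(20.0), np.float64(-219.0), np.float64(247.0)), (318, np.float64(23.0), np.float64(-219.0), np.float64(247.0)), (325, np.float64(26.0), np.float64(-218.0), np.float64(250.0))]
240 [(195, np.float64(-37.0), np.float64(-218.0), np.float64(258.0)), (203, np.float64(-34.0), np.float64(-219.0), np.float64(254.0)), (209, np.float64(-31.0), np.float64(-219.0), np.float64(255.0)), (
[... 2369 characters left out ...]
, np.float64(-233.0), np.float64(260.0)), (318, np.float64(19.0), np.float64(-225.0), np.float64(273.0)), (325, np.float64(20.0), np.float64(-219.0), np.float64(284.0))]
276 [(195, np.float64(-32.0), np.float64(-219.0), np.float64(289.0)), (203, np.float64(-32.0), np.float64(-228.0), np.float64(273.0)), (209, np.float64(-31.0), np.float64(-235.0), np.float64(261.0)), (212, np.float64(-70.0), np.float64(-387.0), np.float64(3.0)), (312, np.float64(19.0), np.float64(-236.0), np.float64(260.0)), (318, np.float64(20.0), np.float64(-228.0), np.float64(272.0)), (325, np.float64(20.0), np.float64(-220.0), np.float64(287.0))]
tcp px [260.85125296 231.52019934] [  0.32180046  22.81976551 205.68362747]
```

View pics/wl.png

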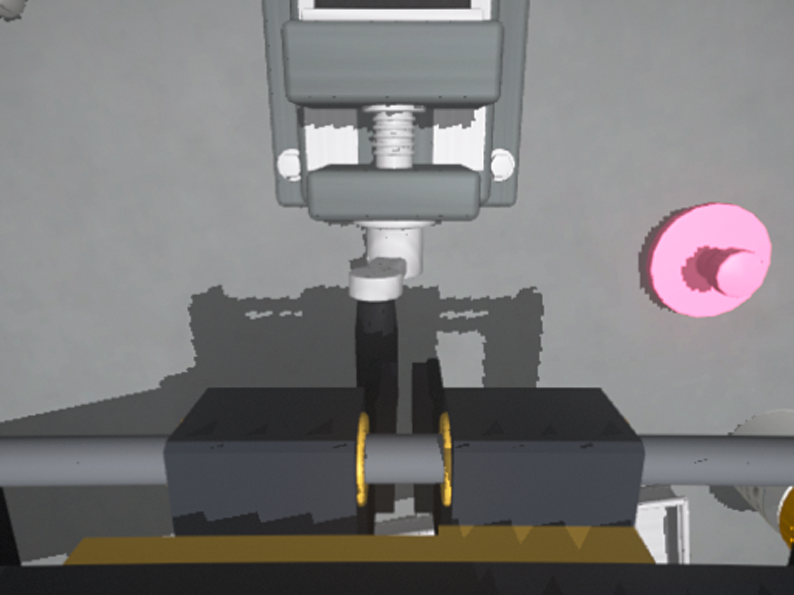

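```bash
python3 - <<'E'
from h import *
f=load('wrist');W=cloud(f);z=W[...,2]
a=.2255
X=W[...,0]*np.cos(a)-W[...,1]*np.sin(a)-539.4;Y=W[...,0]*np.sin(a)+W[...,1]*np.cos(a)-136
for v in range(226,256,3):
    print(v,[(u,int(X[v,u]),int(Y[v,u]),int(z[v,u])) for u in (236,244,250,258,270,276,280) if np.isfinite(z[v,u])])
print(arm.state()['tool_pos'])
E
```

```text
226 [(236, -9, -159, 102), (244, -4, -159, 103), (250, -1, -159, 102), (258, 1, -201, 0), (270, 12, -201, 0), (276, 17, -202, 0), (280, 20, -201, 0)]
229 [(236, -9, -160, 102), (244, -4, -160, 103), (250, -1, -161, 102), (258, 1, -204, 0), (270, 12, -204, 0), (276, 17, -204, 0), (280, 20, -204, 0)]
232 [(236, -9, -162, 102), (244, -4, -157, 114), (250, -1, -163, 101), (258, 1, -207, 0), (270, 12, -206, 1), (276, 11, -158, 111), (280, 13, -158, 112)]
235 [(236, -9, -164, 102), (244, -4, -158, 115), (250, -1, -159, 113), (258, 1, -210, 0), (270, 8, -159, 114), (276, 11, -158, 116), (280, 13, -158, 116)]
238 [(236, -9, -165, 103), (244, -4, -157, 121), (250, -1, -159, 117), (258, 1, -212, 1), (270, 8, -159, 116), (276, 11, -158, 119), (280, 13, -158, 119)]
241 [(236, -9, -168, 101), (244, -4, -158, 123), (250, -1, -159, 120), (258, 1, -215, 0), (270, 8, -159, 121), (276, 11, -158, 123), (280, 13, -158, 123)]
244 [(236, -9, -169, 102), (244, -3, -158, 126), (250, -1, -159, 124), (258, 1, -218, 0), (270, 8, -159, 123), (276, 11, -159, 124), (280, 12, -158, 126)]
247 [(236, -7, -158, 130), (244, -3, -158, 129), (250, -1, -159, 127), (258, 1, -221, 0), (270, 8, -160, 125), (276, 11, -159, 127), (280, 12, -158, 130)]
250 [(236, -7, -158, 132), (244, -3, -158, 133), (250, 0, -159, 130), (258, 1, -224, 0), (270, 8, -160, 129), (276, 10, -160, 129), (280, 12, -158, 133)]
253 [(236, -7, -158, 136), (244, -3, -159, 134), (250, 0, -160, 132), (258, 1, -226, 1), (270, 8, -159, 133), (276, 10, -159, 133), (280, 12, -158, 136)]
[ 522.07369448 -155.2270837    84.07912023]
```

```bash
python3 -m crank '[[[0,-0.005,0],0],[[0,-0.005,0],0],[[0,0,0],0],[[0,0,0],0],[[0,0,0],0]]' 0.05 >/dev/null
python3 -m crank '[[[-0.001,0,0.01],0],[[0,0,0.012],0],[[0,0,0.01],0],[[0,0,0],0],[[0,0,0],0]]'
python3 -m crank '[[[0,0,0],0],[[0,0,0],0],[[0,0,0],0],[[0,0,0],0],[[0,0,0],0]]' 0.005 15
python3 -c "
from h import *
vf()"
```

```text
time: 19.3
tool_pos: [512.3, -153.9, 52.1]
orientation: [3.141, -0.0, 1.347]
contact_force: [0.7, 0.2, -0.5]
width: 0.572
gripper_force: 0.0
time: 19.92
tool_pos: [512.2, -154.0, 52.1]
orientation: [3.141, 0.0, 1.347]
contact_force: [0.9, -0.5, 0.1]
width: 0.17
gripper_force: 15.0
t 19.925 vise -5.7 -171.6 tcp [ 512.2 -154.    52.1] yaw [3.141 0.    1.347] F [ 0.9 -0.5  0.1] w 14.8
```

Gripped (14.8 mm). Now crank one turn.

```bash
python3 -m crank '[[[0,0.0141,0.0007],0],[[0,0.0126,0.0064],0],[[0,0.009,0.0109],0],[[0,0.0037,0.0136],0],[[0,-0.0021,0.014],0]]'
python3 -m crank '[[[0,-0.0076,0.0119],0],[[0,-0.0118,0.0078],0],[[0,-0.014,0.0023],0],[[0,-0.0137,-0.0036],0],[[0,-0.011,-0.0088],0]]'
python3 -m crank '[[[0,-0.0065,-0.0126],0],[[0,-0.0008,-0.0141],0],[[0,0.005,-0.0132],0],[[0,0.0099,-0.01],0],[[0,0.0132,-0.0051],0]]'
python3 - <<'E'
from h import *
vf()
f=grab('wrist');W=cloud(f);z=W[...,2];a=.2255
X=W[...,0]*np.cos(a)-W[...,1]*np.sin(a)-539.4;Y=W[...,0]*np.sin(a)+W[...,1]*np.cos(a)-136
for lim in ((-100,-20),):
    for x in (-35,-30,30,35):
        o=(abs(X-x)<2.5)&(Y>-95)&(Y<-30)&(z>74)&(z<84); print(x,o.sum(),Y[o].min().round(1),Y[o].max().round(1))
f=np.load('/tmp/wj.npy',allow_pickle=True).item();W=cloud(f);z=W[...,2]
X=W[...,0]*np.cos(a)-W[...,1]*np.sin(a)-539.4;Y=W[...,0]*np.sin(a)+W[...,1]*np.cos(a)-136
for x in (-35,-30,30,35):
        o=(abs(X-x)<2.5)&(Y>-95)&(Y<-30)&(z>74)&(z<84); print('before',x,o.sum(),Y[o].min().round(1),Y[o].max().round(1))
E
```

```text
time: 20.55
tool_pos: [548.9, -162.3, 5.3]
orientation: [3.141, -0.0, 1.347]
contact_force: [-2.3, 0.7, 3.9]
width: 0.174
gripper_force: 15.0
time: 21.18
tool_pos: [491.6, -149.2, -2.3]
orientation: [3.14, 0.0, 1.347]
contact_force: [8.2, -1.1, 2.6]
width: 0.169
gripper_force: 15.0
time: 21.8
tool_pos: [511.2, -153.9, 52.2]
orientation: [-3.139, 0.0, 1.347]
contact_force: [-1.8, 0.3, -1.2]
width: 0.172
gripper_force: 15.0
t 21.8 vise -6.7 -171.7 tcp [ 511.2 -153.9   52.2] yaw [-3.139  0.     1.347] F [-1.8  0.3 -1.2] w 15.0
-35 398 -70.3 -54.3
-30 488 -70.4 -54.8
30 496 -70.4 -54.9
35 333 -69.9 -54.8
before -35 102 -77.1 -52.6
before -30 139 -76.9 -49.3
before 30 140 -76.9 -49.4
before 35 106 -76.9 -52.3
```

```bash
python3 -m crank '[[[0,0.0141,0.0007],0],[[0,0.0126,0.0064],0],[[0,0.009,0.0109],0],[[0,0.0037,0.0136],0],[[0,-0.0021,0.014],0]]'
python3 -m crank '[[[0,-0.0076,0.0119],0],[[0,-0.0118,0.0078],0],[[0,-0.014,0.0023],0],[[0,-0.0137,-0.0036],0],[[0,-0.011,-0.0088],0]]'
python3 -m crank '[[[0,-0.0065,-0.0126],0],[[0,-0.0008,-0.0141],0],[[0,0.005,-0.0132],0],[[0,0.0099,-0.01],0],[[0,0,0],0]]'
python3 - <<'E'
from h import *
vf()
f=grab('wrist');np.save('/tmp/wm.npy',f,allow_pickle=True);W=cloud(f);z=W[...,2];a=.2255
X=W[...,0]*np.cos(a)-W[...,1]*np.sin(a)-539.4;Y=W[...,0]*np.sin(a)+W[...,1]*np.cos(a)-136
for x in (-35,-30,30,35):
        o=(abs(X-x)<2.5)&(Y>-95)&(Y<-30)&(z>74)&(z<84); print(x,o.sum(),Y[o].min().round(1),Y[o].max().round(1))
o=(abs(X)<40)&(abs(Y)<40)&(z>95)&(z<108)
print(o.sum(),cv2.minEnclosingCircle(np.stack([X[o],Y[o]],1).astype(np.float32)))
E
```

```text
time: 22.48
tool_pos: [548.6, -162.3, 4.9]
orientation: [3.142, -0.0, 1.347]
contact_force: [-1.8, -0.6, 2.4]
width: 0.167
gripper_force: 15.0
time: 23.1
tool_pos: [491.9, -149.3, -2.8]
orientation: [3.139, 0.0, 1.347]
contact_force: [7.9, -2.5, 3.4]
width: 0.174
gripper_force: 15.0
time: 23.72
tool_pos: [499.2, -151.1, 46.7]
orientation: [3.142, 0.0, 1.347]
contact_force: [-0.6, -0.6, 1.5]
width: 0.173
gripper_force: 15.0
t 23.725 vise -19.0 -171.6 tcp [ 499.2 -151.1   46.7] yaw [3.142 0.    1.347] F [-0.6 -0.6  1.5] w 15.0
-35 212 -62.6 -55.5
-30 249 -62.7 -56.0
30 258 -62.8 -55.9
35 155 -62.9 -56.2
0 ((0.0, 0.0), 0.0)
```

```bash
python3 -m crank '[[[0,0,0],0],[[0,0,0],0],[[0,0,0],0],[[0,0,0],0],[[0,0,-0.02],0]]' 0.05 >/dev/null
python3 -m crank '[[[0,0,-0.05],0],[[0,0,-0.06],0],[[0.03,0.006,-0.045],0],[[0.04,0.006,0],0],[[0.04,0.007,0],0]]' >/dev/null
python3 -m crank '[[[0,0,0],0],[[0,0,0],0],[[0,0,0],0],[[0,0,0],0],[[0,0,0],0]]' >/dev/null
python3 - <<'E'
from h import *
vf()
f=grab('wrist');np.save('/tmp/wn.npy',f,allow_pickle=True)
save(f,'wn',crop=(190,20,330,250),scale=2.6)
W=cloud(f);z=W[...,2];a=.2255
X=W[...,0]*np.cos(a)-W[...,1]*np.sin(a)-539.4;Y=W[...,0]*np.sin(a)+W[...,1]*np.cos(a)-136
o=(abs(X)<40)&(abs(Y)<40)&(z>95)&(z<108)
print('jar',o.sum(),cv2.minEnclosingCircle(np.stack([X[o],Y[o]],1).astype(np.float32)),np.median(z[o]))
for x in (-20,0,20):
    k=(abs(X-x)<3)
    print(x,[(int(y),int(np.nanmedian(z[k&(abs(Y-y)<1)])),int(f['pixels'][k&(abs(Y-y)<1)].mean())) for y in np.arange(-70,-20,2) if (k&(abs(Y-y)<1)).any()])
E
```

```text
t 25.65 vise -0.1 -62.0 tcp [542.2 -48.5 221.6] yaw [3.141 0.    1.346] F [ 0.1 -0.4  0.4] w 50.2
jar 993 ((1.5058573484420776, 1.4027882814407349), 29.000574111938477) 102.07859301182727
-20 [(-62, 78, 131), (-60, 79, 109), (-58, 79, 114), (-56, 79, 114), (-54, 79, 119), (-52, 79, 120), (-50, 79, 118), (-48, 79, 120), (-46, 79, 123), (-44, 79, 125), (-42, 79, 126), (-40, 79, 127), (-38, 346, 74), (-36, 352, 45), (-34, 354, 54), (-32, 336, 116), (-30, 336, 116), (-28, 334, 85), (-26, 67, 73)]
0 [(-70, 69, 199), (-68, 69, 203), (-66, 68, 207), (-64, 73, 199), (-62, 77, 128), (-60, 78, 110), (-58, 79, 116), (-56, 79, 115), (-54, 79, 119), (-52, 79, 121), (-50, 79, 120), (-48, 79, 122), (-46, 79, 125), (-44, 79, 129), (-42, 79, 129), (-40, 79, 131), (-38, 347, 77), (-36, 353, 51), (-34, 354, 58), (-32, 336, 119), (-30, 336, 120), (-28, 334, 88), (-26, 101, 254), (-24, 84, 196), (-22, 42, 254)]
20 [(-62, 77, 139), (-60, 78, 110), (-58, 79, 116), (-56, 79, 116), (-54, 79, 119), (-52, 79, 121), (-50, 79, 121), (-48, 79, 124), (-46, 79, 127), (-44, 79, 129), (-42, 79, 130), (-40, 78, 131), (-38, 347, 74), (-36, 352, 50), (-34, 354, 61), (-32, 336, 117), (-30, 336, 117), (-28, 334, 86), (-26, 74, 78), (-22, 101, 225)]
```

View pics/wn.png

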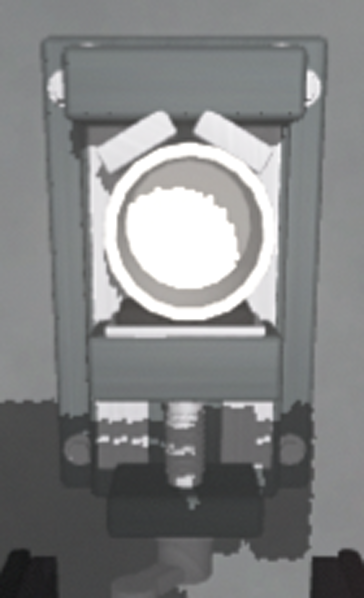

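```bash
python3 - <<'E'
from h import *
a=.2255
for n in ('wv','wj','wn'):
    f=np.load(f'/tmp/{n}.npy',allow_pickle=True).item();W=cloud(f);z=W[...,2]
    X=W[...,0]*np.cos(a)-W[...,1]*np.sin(a)-540.4;Y=W[...,0]*np.sin(a)+W[...,1]*np.cos(a)-137.4
    for x in (-33,-15,0,15,33):
        o=(abs(X-x)<2.5)&(Y>-95)&(Y<-20)
        print(n,x,'jaw top',Y[o&(z>77.5)&(z<84)].min().round(1),Y[o&(z>77.5)&(z<84)].max().round(1),'pad z70-77.5',Y[o&(z>68)&(z<77.5)].max().round(1) if (o&(z>68)&(z<77.5)).any() else None)
E
```

```text
wv -33 jaw top -79.3 -53.5 pad z70-77.5 -53.6
wv -15 jaw top -79.0 -44.6 pad z70-77.5 -42.6
wv 0 jaw top -78.7 -44.6 pad z70-77.5 -42.6
wv 15 jaw top -79.1 -43.8 pad z70-77.5 -42.6
wv 33 jaw top -78.9 -54.5 pad z70-77.5 -53.4
wj -33 jaw top -78.2 -53.9 pad z70-77.5 -53.6
wj -15 jaw top -78.2 -23.0 pad z70-77.5 -22.8
wj 0 jaw top -78.2 -29.5 pad z70-77.5 -29.6
wj 15 jaw top -78.4 -22.9 pad z70-77.5 -22.7
wj 33 jaw top -78.3 -54.0 pad z70-77.5 -53.6
wn -33 jaw top -63.7 -36.6 pad z70-77.5 -38.1
wn -15 jaw top -63.6 -20.0 pad z70-77.5 -20.4
wn 0 jaw top -63.6 -24.9 pad z70-77.5 -25.0
wn 15 jaw top -63.6 -20.1 pad z70-77.5 -20.5
wn 33 jaw top -63.6 -38.5 pad z70-77.5 -37.8
```

```bash
python3 -m crank '[[[0.0566,-0.0062,0],0],[[0.0566,-0.0062,0],0],[[0.0566,-0.0062,0],0],[[0.0566,-0.0062,0.02],0],[[0.0566,-0.0062,0.04],-0.078]]' 0.045 40 >/dev/null
python3 -m crank '[[[0,0,0.04],0],[[0,0,0.02],0],[[0,0,0],0],[[0,0,0],0],[[0,0,0],0]]'
python3 -c "
from h import *
vf()"
```

```text
time: 26.95
tool_pos: [575.2, 229.0, 107.3]
orientation: [3.139, -0.001, 1.424]
contact_force: [0.1, 0.1, 0.3]
width: 0.518
gripper_force: 0.0
t 26.95 vise -30.0 215.8 tcp [575.2 229.  107.3] yaw [ 3.139e+00 -1.000e-03  1.424e+00] F [0.1 0.1 0.3] w 45.1
```

```bash
python3 -m crank '[[[0.005,0,0.02],0],[[0,0,0.03],0],[[0,0,0.025],0],[[0,0,0.015],0],[[0,0,0.005],0]]'
python3 -m crank '[[[0,0,0],0],[[0,0,0],0],[[0,0,0],0],[[0,0,0],0],[[0,0,0],0]]' 0.003 40
python3 -m crank '[[[0,0,-0.01],0],[[0,0,-0.01],0],[[0,0,-0.02],0],[[0,0,-0.02],0],[[0,0,0],0]]'
python3 - <<'E'
from h import *
vf()
f=grab('wrist');save(f,'b1',crop=(100,0,412,250),scale=2.4);f=grab('side')
E
```

```text
time: 27.58
tool_pos: [574.4, 234.0, 9.5]
orientation: [-3.14, 0.001, 1.425]
contact_force: [-0.8, -0.5, -0.3]
width: 0.515
gripper_force: 0.0
time: 28.2
tool_pos: [575.3, 234.0, 10.9]
orientation: [3.141, -0.0, 1.425]
contact_force: [0.8, 0.2, 1.4]
width: 0.138
gripper_force: 40.0
time: 28.82
tool_pos: [576.2, 234.7, 73.2]
orientation: [3.138, -0.002, 1.425]
contact_force: [-0.3, -0.0, -1.1]
width: 0.142
gripper_force: 40.0
t 28.825 vise -30.2 221.6 tcp [576.2 234.7  73.2] yaw [ 3.138e+00 -2.000e-03  1.425e+00] F [-0.3 -0.  -1.1] w 12.3
```

View pics/b1.png

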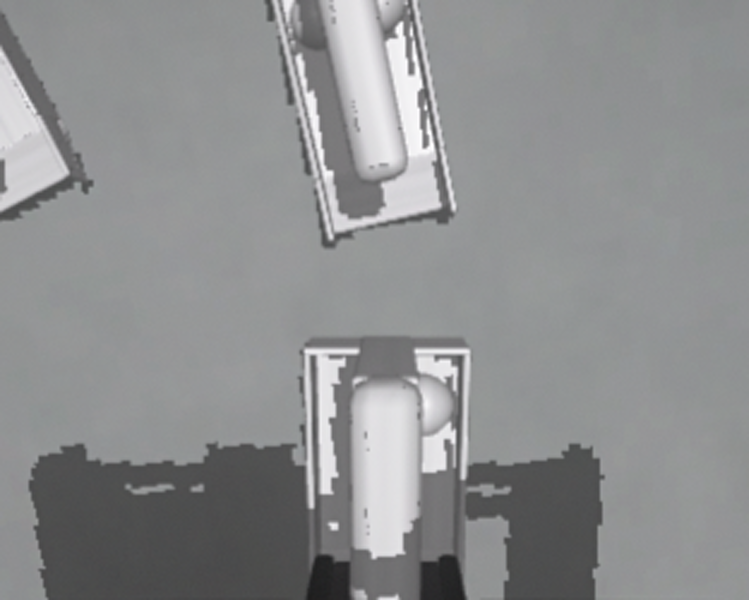

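```bash
cat > path.py <<'E'
from h import *
def path(xp, sched, zoff):
    # sched: list of (alpha deg, lip s); returns tool (Y in vise frame y0=137.4, tool z)
    prof=np.array([(x,0.) for x in np.linspace(-34,19,107)]+[(x,(x-19)*10/19) for x in np.linspace(19,38,39)])
    out=[]
    for al,sl in sched:
        a=np.radians(al);c,s=np.cos(a),np.sin(a)
        q=np.c_[prof[:,0]*c+prof[:,1]*s,-prof[:,0]*s+prof[:,1]*c]
        lip=q[-1]; S=q[:,0]-lip[0]+sl; Z=q[:,1]
        m=(S>-29)&(S<-16.8)
        dz=102-Z[m].min()
        P=np.array([xp*c+58*s-lip[0]+sl,-xp*s+58*c+dz])
        out.append((al,sl,round(lip[1]+dz-102,1),round(-P[0],1),round(P[1]-zoff,1)))
    return out
if __name__=='__main__':
    r=path(20.3,[(0,20),(5,19),(10,17),(15,14),(20,11),(25,8),(30,5),(35,3),(40,2),(45,1),(50,0)],47.1)
    for i,o in enumerate(r): print(o, [round(o[3]-r[i-1][3],1),round(-(o[4]-r[i-1][4]),1)] if i else '')
    vf()
    f=load('wrist');W=cloud(f);z=W[...,2]
    # bar levelness
    v,u=np.mgrid[:384,:512];k=(abs(u-260)<10)
    for vv in (165,180,195,210): print(vv,z[vv,255:266].round(1).max(),W[vv,260,:2].round())
E
python3 path.py
```

```text
(0, 20, np.float64(10.0), np.float64(-2.3), np.float64(112.9)) 
(5, 19, np.float64(6.9), np.float64(-5.6), np.float64(111.1)) [np.float64(-3.3), np.float64(1.8)]
(10, 17, np.float64(4.1), np.float64(-7.9), np.float64(109.4)) [np.float64(-2.3), np.float64(1.7)]
(15, 14, np.float64(2.0), np.float64(-9.3), np.float64(107.9)) [np.float64(-1.4), np.float64(1.5)]
(20, 11, np.float64(0.5), np.float64(-10.8), np.float64(106.6)) [np.float64(-1.5), np.float64(1.3)]
(25, 8, np.float64(-0.7), np.float64(-12.2), np.float64(105.2)) [np.float64(-1.4), np.float64(1.4)]
(30, 5, np.float64(-1.1), np.float64(-13.7), np.float64(104.2)) [np.float64(-1.5), np.float64(1.0)]
(35, 3, np.float64(-2.6), np.float64(-16.0), np.float64(101.8)) [np.float64(-2.3), np.float64(2.4)]
(40, 2, np.float64(-4.2), np.float64(-19.3), np.float64(98.9)) [np.float64(-3.3), np.float64(2.9)]
(45, 1, np.float64(-5.5), np.float64(-22.4), np.float64(95.8)) [np.float64(-3.1), np.float64(3.1)]
(50, 0, np.float64(-7.1), np.float64(-25.4), np.float64(92.3)) [np.float64(-3.0), np.float64(3.5)]
t 28.925 vise -31.3 220.5 tcp [575.  233.9  70.7] yaw [3.141 0.    1.425] F [-0.7  0.1 -0.8] w 12.3
165 127.8 [583. 286.]
180 128.3 [582. 281.]
195 129.2 [581. 274.]
210 128.1 [580. 267.]
```

```bash
python3 -m crank '[[[0,0,-0.01],0.02],[[0,0,-0.02],0.02],[[0,0,-0.02],0.02],[[0,0,-0.015],0.019],[[0,0,-0.005],0]]' >/dev/null
python3 -m crank '[[[-0.012,0.0018,0],0],[[-0.022,0.0032,0],0],[[-0.025,0.0036,0],0],[[-0.025,0.0036,0],0],[[-0.025,0.0036,0],0]]' >/dev/null
python3 -m crank '[[[-0.025,0.0036,0],0],[[-0.025,0.0036,0],0],[[-0.025,0.0036,0],0],[[-0.022,0.0032,0],0],[[-0.0155,0.0028,0],0]]' >/dev/null
python3 -m crank '[[[0,0,0],0],[[0,0,0],0],[[0,0,0],0],[[0,0,0],0],[[0,0,0],0]]' 
python3 -c "
from h import *
vf()"
```

```text
time: 31.42
tool_pos: [557.3, 11.1, 140.6]
orientation: [3.141, 0.0, 1.346]
contact_force: [0.8, 0.7, -1.1]
width: 0.146
gripper_force: 40.0
t 31.425 vise 1.3 -0.5 tcp [557.3  11.1 140.6] yaw [3.141 0.    1.346] F [ 0.8  0.7 -1.1] w 12.7
```

```bash
python3 -m crank '[[[0,0,0.01],0],[[0,0,0.01],0],[[0,0,0.005],0],[[0,0,0.0025],0],[[0,0,0],0]]' 0.003 12
python3 -m crank '[[[-0.0033,0,0.0018],0],[[-0.0023,0,0.0017],0],[[-0.0014,0,0.0015],0],[[-0.0015,0,0.0013],0],[[-0.0014,0,0.0014],0]]'
python3 - <<'E'
from h import *
vf()
f=grab('side');a=f['pixels'][:,:,::-1]
cv2.imwrite('pics/p1.png',cv2.resize(a[130:230,200:340],None,fx=5,fy=5,interpolation=cv2.INTER_CUBIC))
f=grab('wrist');W=cloud(f);np.save('/tmp/wp.npy',f,allow_pickle=True)
for vv in range(150,235,8): print(vv,[W[vv,u].round().astype(int).tolist() for u in (259,263) if np.isfinite(W[vv,u,2])])
E
```

```text
time: 32.05
tool_pos: [557.4, 10.8, 113.2]
orientation: [3.141, -0.0, 1.346]
contact_force: [-0.5, -0.2, -1.4]
width: 0.152
gripper_force: 12.0
time: 32.67
tool_pos: [556.5, 1.4, 107.5]
orientation: [3.138, -0.001, 1.346]
contact_force: [-2.8, 1.8, 18.0]
width: 0.146
gripper_force: 12.0
t 32.675 vise 2.7 -10.2 tcp [556.5   1.4 107.5] yaw [ 3.138e+00 -1.000e-03  1.346e+00] F [-2.8  1.8 18. ] w 12.7
150 [[568, 56, 148], [570, 56, 150]]
158 [[568, 54, 157], [569, 54, 159]]
166 [[567, 53, 166], [569, 53, 168]]
174 [[567, 51, 171], [568, 51, 171]]
182 [[566, 48, 170], [568, 48, 171]]
190 [[565, 45, 170], [567, 44, 169]]
198 [[564, 41, 169], [566, 42, 171]]
206 [[564, 38, 169], [565, 38, 169]]
214 [[563, 35, 169], [565, 35, 169]]
222 [[562, 32, 170], [564, 31, 169]]
230 [[561, 28, 168], [563, 28, 168]]
```

```bash
cat >> h.py <<'E'
def bar():
    f=grab('wrist');W=cloud(f);p=W[178:236,257:266].reshape(-1,3);p=p[np.isfinite(p[:,2])]
    a=.2255;Y=p[:,0]*np.sin(a)+p[:,1]*np.cos(a)-136
    k=p[:,2]>100;p=p[k];Y=Y[k]
    c=np.polyfit(Y,p[:,2],1);tz=arm.state()['tool_pos'];yt=tz[0]*np.sin(a)+tz[1]*np.cos(a)-136
    print('pitch',np.degrees(np.arctan(c[0])).round(1),'rms',np.std(p[:,2]-np.polyval(c,Y)).round(1),'bar top at tcp-toolz',(np.polyval(c,yt)-tz[2]).round(1),'Yrange',Y.min().round(),Y.max().round())
E
python3 -m crank '[[[0,0,0],0],[[0,0,0],0],[[0,0,0],0],[[0,0,0],0],[[0,0,0],0]]' 0.003 5
python3 -c "
from h import *
bar();vf()"
```

```text
time: 33.4
tool_pos: [555.9, 1.5, 106.5]
orientation: [3.14, -0.001, 1.346]
contact_force: [-0.4, 1.2, 7.5]
width: 0.146
gripper_force: 5.0
pitch 8.8 rms 0.5 bar top at tcp-toolz 56.9 Yrange 14.0 40.0
t 33.45 vise 2.1 -10.3 tcp [555.9   1.4 106.4] yaw [ 3.140e+00 -1.000e-03  1.346e+00] F [-0.5  1.1  6.5] w 13.0
```

```bash
python3 -m crank '[[[0,0,0.001],0],[[0,0,0.001],0],[[0,0,0.001],0],[[0,0,0.001],0],[[0,0,0],0]]' 0.003 5
python3 -c "
from h import *
bar();vf()"
```

```text
time: 34.08
tool_pos: [555.8, 1.0, 102.3]
orientation: [3.14, -0.0, 1.346]
contact_force: [-0.5, -0.1, 6.4]
width: 0.146
gripper_force: 5.0
pitch 8.8 rms 0.6 bar top at tcp-toolz 60.9 Yrange 16.0 40.0
t 34.125 vise 2.1 -10.7 tcp [555.8   1.1 102.3] yaw [ 3.14  -0.     1.346] F [-1.  -0.   5.8] w 12.9
```

```bash
python3 -m crank '[[[0,0,-0.003],0],[[0.004,0,-0.001],0],[[0.006,0,0],0],[[0.005,0,0],0],[[0,0,0],0]]' 0.003 6
python3 - <<'E'
from path import *
bar();vf()
r=path(20.3,[(a,5) for a in (5,9,12,16,20,25,30,35,40,45,50)],53.4)
for i,o in enumerate(r): print([float(x) for x in o], [float(round(o[3]-r[i-1][3],1)),float(round(-(o[4]-r[i-1][4]),1))] if i else '','vf Y',o[3]+1.4)
E
```

```text
time: 34.75
tool_pos: [559.1, 15.8, 106.2]
orientation: [3.14, 0.0, 1.346]
contact_force: [-0.6, -2.7, 6.0]
width: 0.144
gripper_force: 6.0
pitch -8.3 rms 0.6 bar top at tcp-toolz 65.3 Yrange 29.0 53.0
t 34.8 vise 2.0 4.3 tcp [559.   15.7 106.2] yaw [3.14  0.    1.346] F [-0.6 -2.6  6.9] w 12.2
[5.0, 5.0, 8.1, 8.4, 106.0]  vf Y 9.8
[9.0, 5.0, 6.7, 5.0, 105.4] [-3.4, 0.6] vf Y 6.4
[12.0, 5.0, 5.5, 2.3, 104.8] [-2.7, 0.6] vf Y 3.6999999999999997
[16.0, 5.0, 4.1, -1.2, 103.7] [-3.5, 1.1] vf Y 0.19999999999999996
[20.0, 5.0, 2.6, -4.8, 102.3] [-3.6, 1.4] vf Y -3.4
[25.0, 5.0, 0.8, -9.2, 100.4] [-4.4, 1.9] vf Y -7.799999999999999
[30.0, 5.0, -1.1, -13.7, 97.9] [-4.5, 2.5] vf Y -12.299999999999999
[35.0, 5.0, -3.3, -18.0, 94.8] [-4.3, 3.1] vf Y -16.6
[40.0, 5.0, -5.5, -22.3, 91.2] [-4.3, 3.6] vf Y -20.900000000000002
[45.0, 5.0, -7.8, -26.4, 87.3] [-4.1, 3.9] vf Y -25.0
[50.0, 5.0, -10.4, -30.4, 82.6] [-4.0, 4.7] vf Y -29.0
```

```bash
python3 -m crank '[[[0,0,0],0],[[0.003,0,-0.005],0],[[0.01,0,-0.01],0],[[0.015,0,-0.01],0],[[0.01,0,-0.005],0]]' 0.003 10
python3 -c "
from h import *
f=grab('wrist');bar();vf();save(f,'b2',crop=(150,60,362,260),scale=2.6)"
```

```text
time: 35.42
tool_pos: [567.4, 54.9, 136.5]
orientation: [3.141, -0.001, 1.347]
contact_force: [0.8, -0.1, -1.9]
width: 0.141
gripper_force: 10.1
pitch -7.9 rms 0.6 bar top at tcp-toolz 65.6 Yrange 70.0 94.0
t 35.525 vise 1.3 44.5 tcp [567.3  55.1 136.2] yaw [ 3.141e+00 -1.000e-03  1.348e+00] F [ 0.5  0.3 -1. ] w 12.0
```

View pics/b2.png

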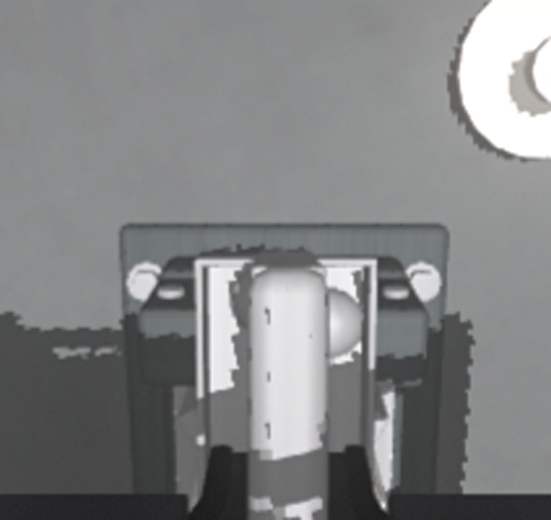

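```bash
python3 -m crank '[[[0.015,0,0],0],[[0.02,0,0],0],[[0.025,0,0],0],[[0.02,0,0],0],[[0.0155,0,0],0]]' 0.003 15 >/dev/null
python3 -m crank '[[[0,0,0.02],0],[[0,0,0.03],0],[[0,0,0.03],0],[[0,0,0.03],0],[[0,0,0.015],0]]' >/dev/null
python3 -m crank '[[[0,0,0.003],0],[[0,0,0.002],0],[[0,0,0.002],0],[[0,0,0.001],0],[[0,0,0],0]]' 0.003 8
python3 -c "
from h import *
vf();bar()"
```

```text
time: 37.4
tool_pos: [589.6, 145.2, 4.0]
orientation: [3.139, 0.0, 1.345]
contact_force: [-1.3, -2.8, 5.7]
width: 0.145
gripper_force: 8.1
t 37.4 vise 2.8 137.4 tcp [589.6 145.2   4. ] yaw [3.139 0.    1.345] F [-1.3 -2.8  5.7] w 12.7Traceback (most recent call last):
  File "<string>", line 3, in <module>
    vf();bar()
         ~~~^^
  File "h.py", line 30, in bar
    c=np.polyfit(Y,p[:,2],1);tz=arm.state()['tool_pos'];yt=tz[0]*np.sin(a)+tz[1]*np.cos(a)-136
    raise TypeError("expected non-empty vector for x")
TypeError: expected non-empty vector for x
```

```bash
sed -i "s/k=p\[:,2\]>100/k=p[:,2]>arm.state()['tool_pos'][2]+38/" h.py
python3 -m crank '[[[0,0,0],0],[[0,0,0],0],[[0,0,-0.003],0],[[0,0,-0.004],0],[[0,0,0],0]]' 0.03 >/dev/null
python3 -c "
from h import *
vf();bar()
f=load('wrist');W=cloud(f)
# bar rear end
print([W[v,261].round().astype(int).tolist() for v in range(120,236,6)])"
```

```text
t 38.075 vise 1.6 138.0 tcp [588.5 146.1   9.9] yaw [ 3.141 -0.     1.346] F [-0.3 -0.3  0.7] w 29.6
pitch -2.0 rms 0.7 bar top at tcp-toolz 56.7 Yrange 160.0 185.0
[[603, 209, 0], [602, 206, 1], [601, 202, 0], [601, 199, 1], [600, 196, 1], [599, 192, 0], [599, 192, 19], [599, 192, 34], [599, 192, 48], [599, 192, 58], [599, 191, 64], [598, 189, 65], [598, 187, 66], [597, 184, 66], [596, 181, 65], [596, 179, 66], [595, 176, 65], [595, 174, 65], [594, 171, 66], [594, 169, 66]]
```

```bash
python3 -m crank '[[[-0.005,0,0],0],[[-0.004,0,0],0],[[0,0,0],0],[[0,0,0],0],[[0,0,0],0]]' >/dev/null
python3 -m crank '[[[0,0,0],0],[[0,0,0],0],[[0,0,0],0],[[0,0,0],0],[[0,0,0],0]]' 0.003 40
python3 -m crank '[[[0,0,-0.015],0],[[0,0,-0.03],0],[[0,0,-0.035],0],[[0,0,-0.035],0],[[0,0,-0.015],0]]' >/dev/null
python3 -m crank '[[[-0.015,0,0],0],[[-0.02,0,0],0],[[-0.02,0,0],0],[[-0.015,0,0],0],[[0,0,0],0]]'
python3 - <<'E'
from path import *
vf();bar()
r=path(21,[(0,-14),(5,-11),(10,-9),(15,-7),(20,-5),(25,-3),(30,-1),(35,1),(40,3),(45,4),(50,4)],47)
for i,o in enumerate(r): print([float(x) for x in o], [float(round(o[3]-r[i-1][3],1)),float(round(-(o[4]-r[i-1][4]),1))] if i else '','vf Y',o[3]+1.4)
E
```

```text
time: 39.38
tool_pos: [586.2, 137.1, 9.4]
orientation: [3.142, 0.0, 1.346]
contact_force: [-0.2, -0.4, -0.8]
width: 0.141
gripper_force: 40.0
time: 40.62
tool_pos: [570.2, 66.6, 138.7]
orientation: [-3.141, 0.001, 1.343]
contact_force: [1.2, -0.8, -0.9]
width: 0.143
gripper_force: 40.0
t 40.625 vise 1.5 56.4 tcp [570.2  66.6 138.7] yaw [-3.141e+00  1.000e-03  1.343e+00] F [ 1.2 -0.8 -0.9] w 12.4
pitch -0.4 rms 0.6 bar top at tcp-toolz 55.7 Yrange 79.0 104.0
[0.0, -14.0, 7.6, 31.0, 110.6]  vf Y 32.4
[5.0, -11.0, 7.4, 23.8, 111.7] [-7.2, -1.1] vf Y 25.2
[10.0, -9.0, 6.4, 17.4, 111.6] [-6.4, 0.1] vf Y 18.799999999999997
[15.0, -7.0, 4.7, 11.0, 110.5] [-6.4, 1.1] vf Y 12.4
[20.0, -5.0, 2.9, 4.6, 108.8] [-6.4, 1.7] vf Y 6.0
[25.0, -3.0, 1.0, -1.9, 106.7] [-6.5, 2.1] vf Y -0.5
[30.0, -1.0, -0.6, -8.3, 104.5] [-6.4, 2.2] vf Y -6.9
[35.0, 1.0, -2.3, -14.6, 101.8] [-6.3, 2.7] vf Y -13.2
[40.0, 3.0, -4.3, -20.8, 98.4] [-6.2, 3.4] vf Y -19.400000000000002
[45.0, 4.0, -6.7, -25.9, 94.2] [-5.1, 4.2] vf Y -24.5
[50.0, 4.0, -9.3, -29.8, 89.6] [-3.9, 4.6] vf Y -28.400000000000002
```

```bash
python3 -m crank '[[[-0.007,0,0],0],[[-0.008,0,0.007],0],[[-0.0074,0,0.011],0],[[0,0,0.011],0],[[0,0,0],0]]' >/dev/null
python3 -m crank '[[[-0.001,0,0],0],[[-0.0072,0,-0.0011],0],[[-0.0064,0,0.0003],0],[[-0.0064,0,0.0012],0],[[-0.0064,0,0.0017],0]]' 0.003 6
python3 -c "
from h import *
vf();bar()"
```

```text
time: 41.92
tool_pos: [560.1, 20.1, 109.2]
orientation: [3.14, -0.0, 1.346]
contact_force: [-0.4, 0.7, 5.3]
width: 0.145
gripper_force: 6.0
t 41.925 vise 2.0 8.8 tcp [560.1  20.1 109.2] yaw [ 3.14  -0.     1.346] F [-0.4  0.7  5.3] w 12.6
pitch 10.0 rms 0.6 bar top at tcp-toolz 56.7 Yrange 33.0 59.0
```

```bash
python3 -m crank '[[[-0.004,0,0.0018],0],[[-0.004,0,0.0018],0],[[-0.003,0,0.0015],0],[[0,0,0.001],0],[[0,0,0],0]]' 0.003 6
python3 -c "
from h import *
vf();bar()"
```

```text
time: 42.6
tool_pos: [557.4, 8.9, 102.7]
orientation: [3.14, 0.0, 1.345]
contact_force: [-0.5, -1.0, 5.9]
width: 0.146
gripper_force: 6.0
t 42.6 vise 1.9 -2.7 tcp [557.4   8.9 102.7] yaw [3.14  0.    1.345] F [-0.5 -1.   5.9] w 12.7
pitch 2.2 rms 2.3 bar top at tcp-toolz 75.9 Yrange 28.0 49.0
```

```bash
python3 -c "
from h import *
f=load('wrist');W=cloud(f);a=.2255
for v in range(120,238,6):
    p=W[v,261];print(v,(p[0]*np.sin(a)+p[1]*np.cos(a)-136).round(),p[2].round(1),f['pixels'][v,261])"
```

```text
120 66.0 138.5 [162 162 164]
126 64.0 145.4 [164 163 165]
132 62.0 148.8 [164 162 164]
138 60.0 151.4 [164 163 166]
144 58.0 155.9 [165 166 166]
150 56.0 159.9 [167 167 169]
156 55.0 163.6 [169 166 169]
162 53.0 166.7 [168 168 170]
168 51.0 168.7 [168 167 169]
174 50.0 173.1 [168 167 171]
180 49.0 176.4 [168 169 171]
186 47.0 178.9 [173 172 174]
192 46.0 181.8 [196 195 197]
198 44.0 183.1 [237 236 238]
204 43.0 185.0 [220 219 221]
210 40.0 183.3 [197 195 198]
216 37.0 181.5 [195 194 198]
222 34.0 179.4 [196 194 198]
228 32.0 178.7 [194 193 196]
234 29.0 177.5 [194 194 197]
```

```bash
cat >> h.py <<'E'
def bar():
    f=grab('wrist');W=cloud(f);a=.2255
    s=arm.state()['tool_pos'];yt=s[0]*np.sin(a)+s[1]*np.cos(a)-136
    p=np.nanmedian(W[100:238,257:266],1);Y=p[:,0]*np.sin(a)+p[:,1]*np.cos(a)-136;z=p[:,2]
    k=(z>s[2]+30)&(Y<yt+60);i=np.where(k)[0];j=i[np.argmax(z[i])] if len(i) else 0
    # bar top: rows below the rear end (Y decreasing)
    best=None
    for st in range(100,0,-3):
        m=np.arange(len(z))>=138-st if False else None
        break
    rows=np.arange(len(z));d=np.hypot(np.diff(Y),np.diff(z));sl=np.degrees(np.arctan2(np.diff(z),np.diff(Y)))
    ok=k[1:]&(abs(sl)<65)
    n=len(sl)-1
    e=n
    m=(rows>=max(0,len(z)-40))&k
    c=np.polyfit(Y[m],z[m],1);
    for _ in range(6):
        r=abs(z-np.polyval(c,Y));mm=m&(r<1.5)
        if mm.sum()>5:c=np.polyfit(Y[mm],z[mm],1)
    print('pitch',np.degrees(np.arctan(c[0])).round(1),'n',int(mm.sum()),'/',int(m.sum()),'bar at tcp',(np.polyval(c,yt)-s[2]).round(1),'rearmost',Y[k].max().round(),'zmax',np.nanmax(z[k]).round())
    return f
E
python3 -m crank '[[[-0.005,0,0.0025],0],[[-0.005,0,0.003],0],[[-0.004,0,0.003],0],[[-0.004,0,0.0032],0],[[0,0,0],0]]' 0.003 6
python3 -c "
from h import *
vf();bar()"
python3 -m crank '[[[-0.002,0,0.0015],0],[[-0.002,0,0.0015],0],[[0,0,0],0],[[0,0,0],0],[[0,0,0],0]]' 0.003 6
python3 - <<'E'
from h import *
vf();f=bar();W=cloud(f);a=.2255
for v in range(100,238,8):
    p=W[v,261];print(v,(p[0]*np.sin(a)+p[1]*np.cos(a)-136).round(),p[2].round(1),end=' | ')
t=grab('top');T=cloud(t);o=(abs(T[...,0]-558)<24)&(abs(T[...,1]-13)<24);print('top jar zs',np.percentile(T[...,2][o],[2,20,50,80]).round())
E
```

```text
time: 43.28
tool_pos: [552.7, -8.5, 90.1]
orientation: [-3.141, 0.0, 1.345]
contact_force: [0.1, -1.0, 1.5]
width: 0.151
gripper_force: 6.0
t 43.275 vise 1.2 -20.7 tcp [552.7  -8.5  90.1] yaw [-3.141  0.     1.345] F [ 0.1 -1.   1.5] w 13.1
pitch -43.1 n 40 / 40 bar at tcp 128.7 rearmost 39.0 zmax 183.0
time: 43.95
tool_pos: [552.0, -11.8, 87.5]
orientation: [-3.141, 0.0, 1.346]
contact_force: [0.8, 0.6, 1.0]
width: 0.144
gripper_force: 6.0
t 43.95 vise 1.3 -24.1 tcp [552.  -11.8  87.5] yaw [-3.141  0.     1.346] F [0.8 0.6 1. ] w 12.5
pitch -39.9 n 40 / 40 bar at tcp 125.6 rearmost 36.0 zmax 181.0
100 54.0 146.7 | 108 51.0 150.6 | 116 48.0 152.7 | 124 46.0 154.7 | 132 43.0 156.5 | 140 41.0 158.7 | 148 38.0 161.0 | 156 36.0 163.0 | 164 34.0 163.9 | 172 31.0 165.6 | 180 29.0 168.4 | 188 27.0 171.1 | 196 nan nan | 204 23.0 174.7 | 212 21.0 175.0 | 220 19.0 176.9 | 228 17.0 178.8 | 236 15.0 181.3 | top jar zs [497. 508. 513. 517.]
```

```bash
python3 -m crank '[[[-0.002,0,0.0015],0],[[0,0,0],0],[[0.002,0,-0.0015],0],[[0,0,0],0],[[0.004,0,-0.004],0]]' 0.003 6 >/dev/null
python3 -m crank '[[[0.005,0,-0.004],0],[[0.006,0,-0.0033],0],[[0.0063,0,-0.0027],0],[[0.0064,0,-0.0022],0],[[0.0065,0,-0.002],0]]' >/dev/null
python3 -m crank '[[[0.0064,0,-0.0015],0],[[0.0064,0,-0.0005],0],[[0.0064,0,0],0],[[0.007,0,0],0],[[0.005,0,0],0]]' >/dev/null
python3 - <<'E'
from h import *
vf();f=bar();W=cloud(f);a=.2255
for v in range(100,238,8):
    p=W[v,261];print(v,(p[0]*np.sin(a)+p[1]*np.cos(a)-136).round(),p[2].round(1),end=' | ')
E
```

```text
t 45.925 vise 1.3 41.9 tcp [566.8  52.5 107.6] yaw [-3.141 -0.     1.346] F [ 0.6  0.5 -0.3] w 12.7
pitch -39.2 n 40 / 40 bar at tcp 124.5 rearmost 102.0 zmax 201.0
100 120.0 168.5 | 108 117.0 170.5 | 116 114.0 173.6 | 124 112.0 176.2 | 132 110.0 179.6 | 140 107.0 181.2 | 148 105.0 182.1 | 156 102.0 182.9 | 164 100.0 186.4 | 172 98.0 188.1 | 180 95.0 189.9 | 188 93.0 190.7 | 196 91.0 193.4 | 204 89.0 195.9 | 212 87.0 195.5 | 220 85.0 197.5 | 228 83.0 200.0 | 236 81.0 200.9 |
```

```bash
python3 -m crank '[[[0.01,0,0],0],[[0.01,0,0],0],[[-0.01,0,0],0],[[0,0,0],0],[[0,0,0],0]]' 0.003 3
python3 - <<'E'
from h import *
vf();f=bar();W=cloud(f);a=.2255
for v in range(100,238,8):
    p=W[v,261];print(v,(p[0]*np.sin(a)+p[1]*np.cos(a)-136).round(),p[2].round(1),end=' | ')
t=grab('top');T=cloud(t);o=(abs(T[...,0]-558)<24)&(abs(T[...,1]-13)<24);print('top jar zs',np.percentile(T[...,2][o],[2,20,50,80]).round())
E
```

```text
time: 46.6
tool_pos: [568.9, 61.0, 107.7]
orientation: [3.142, 0.0, 1.345]
contact_force: [-0.6, -0.0, -1.0]
width: 0.149
gripper_force: 3.0
t 46.6 vise 1.5 50.7 tcp [568.9  61.  107.7] yaw [3.142 0.    1.345] F [-0.6 -0.  -1. ] w 13.0
pitch -36.9 n 40 / 40 bar at tcp 63.2 rearmost 95.0 zmax 157.0
100 123.0 -0.1 | 108 116.0 0.4 | 116 110.0 0.0 | 124 103.0 -0.8 | 132 96.0 0.9 | 140 90.0 0.8 | 148 83.0 0.6 | 156 101.0 134.0 | 164 98.0 136.7 | 172 95.0 138.7 | 180 91.0 140.7 | 188 88.0 143.0 | 196 84.0 144.1 | 204 82.0 148.9 | 212 79.0 149.9 | 220 76.0 152.5 | 228 73.0 155.7 | 236 70.0 156.6 | top jar zs [ 44. 541. 548. 551.]
```

```bash
python3 -m crank '[[[0,0,-0.03],0],[[0,0,-0.03],0],[[-0.02,0.006,-0.01],0],[[-0.04,0.011,0],0],[[-0.048,0.0135,0],0]]' 0.003 15 >/dev/null
python3 -m crank '[[[-0.048,0.0135,0],0],[[-0.048,0.0135,0],0],[[-0.048,0.0135,0],0],[[-0.048,0.0135,0],0],[[-0.048,0.0135,0],0]]' >/dev/null
python3 -m crank '[[[-0.048,0.0135,0],0],[[-0.03,0.009,0],0],[[0,0,0],-0.12],[[0,0,0],-0.104],[[0,0,0],0]]' 
python3 - <<'E'
from h import *
T=cloud(load('top'));t=grab('top');T=cloud(t)
z=T[...,2]
o=(T[...,0]>370)&(T[...,0]<670)&(T[...,1]<-270)&(T[...,1]>-470)&(z>12)&(z<24)
p=T[o][:,:2].astype(np.float32);r=cv2.minAreaRect(p);print('tray',r)
o=(abs(T[...,0]-558)<20)&(abs(T[...,1]-13)<20)
print('jar interior z',np.percentile(z[o],[2,10,30,50,80]).round())
im=t['pixels'];k,l=np.where(o);print(k.min(),k.max(),l.min(),l.max())
E
```

```text
time: 48.58
tool_pos: [591.3, -380.4, 177.5]
orientation: [-3.141, -0.0, 1.569]
contact_force: [0.8, -0.5, -1.6]
width: 0.143
gripper_force: 15.0
tray ((518.322998046875, -376.4134521484375), (190.61056518554688, 256.7141418457031), 86.03108978271484)
jar interior z [38. 41. 43. 45. 54.]
187 201 243 256
```

```bash
python3 -m crank '[[[-0.009,0,0.03],0],[[0,0,0.04],0],[[0,0,0.04],0],[[0,0,0.025],0],[[0,0,0.005],0]]' 0.003 6 >/dev/null
python3 -m crank '[[[0,0,0.005],0],[[0,0,0.005],0],[[0,0,0.005],0],[[0,0,0.005],0],[[0,0,0.004],0]]' 0.003 3
python3 -c "
from h import *
vf()
W=cloud(grab('wrist'))
print([W[v,261].round().astype(int).tolist() for v in range(120,238,9)])"
```

```text
time: 49.88
tool_pos: [591.6, -389.7, 13.9]
orientation: [3.141, 0.001, 1.57]
contact_force: [0.5, -0.5, 4.8]
width: 0.148
gripper_force: 3.0
t 49.875 vise 124.4 -383.5 tcp [ 591.6 -389.7   13.9] yaw [3.141e+00 1.000e-03 1.570e+00] F [ 0.5 -0.5  4.8] w 12.8
[[592, -325, 2], [592, -330, 3], [592, -336, 3], [592, -341, 2], [592, -346, 3], [592, -340, 54], [592, -343, 60], [592, -347, 62], [592, -350, 63], [592, -354, 65], [592, -356, 68], [-9223372036854775808, -9223372036854775808, -9223372036854775808], [592, -363, 72], [592, -366, 75]]<string>:5: RuntimeWarning: invalid value encountered in cast
```

```bash
python3 -m crank '[[[0,0,0],0],[[0,0,0],0],[[0,0,0],0],[[0,0,0],0],[[0,0,0],0]]' 0.035 >/dev/null
python3 -m crank '[[[0,0,-0.02],0],[[0,0,-0.04],0],[[0,0,-0.05],0],[[0,0,-0.05],0],[[0.02,0,0],0]]' >/dev/null
python3 -m crank '[[[0.06,0.0,0],0],[[0.06,0.0,0],0],[[0.06,0.0,0],0],[[0.06,0.0,0],0],[[0.06,0.0,0],0]]' >/dev/null
python3 - <<'E'
from h import *
vf()
for n in ('top','side'):
    T=cloud(grab(n));z=T[...,2]
    o=(T[...,0]>500)&(T[...,0]<640)&(T[...,1]<-320)&(T[...,1]>-430)&(z>25)&(z<90)
    p=T[o];r=cv2.minAreaRect(p[:,:2].astype(np.float32));print(n,o.sum(),r,np.percentile(p[:,2],[3,50,97]).round())
T=cloud(load('top'));o=(abs(T[...,0]-558)<20)&(abs(T[...,1]-13)<20);print(np.percentile(T[...,2][o],[2,10,30,50,80]).round())
p=load('top')['pixels'];print(p[187:202,243:257].mean(2).astype(int))
E
```

```text
t 51.8 vise 51.7 -69.2 tcp [591.1 -67.1 174.3] yaw [3.141e+00 1.000e-03 1.570e+00] F [0.4 0.2 0.7] w 34.8
top 110 ((597.7459106445312, -399.4938659667969), (60.07316970825195, 24.964950561523438), 89.9487533569336) [26. 70. 77.]
side 107 ((591.4762573242188, -399.87225341796875), (36.17613983154297, 58.93924331665039), 1.1841185092926025) [26. 70. 75.]
[39. 41. 43. 45. 55.]
[[226 236 216 186 162 147 142 143 137 136 155 187 223 240]
 [229 219 174 147 148 152 151 149 136 128 126 132 166 219]
 [224 178 148 150 157 160 162 161 165 168 160 145 147 171]
 [203 157 153 158 162 172 192 191 182 184 173 154 159 180]
 [175 156 159 160 172 214 238 227 198 177 163 161 207 237]
 [159 157 161 171 214 246 252 249 237 211 196 214 245 252]
 [160 161 163 196 244 252 253 253 252 249 248 250 252 253]
 [165 162 172 221 250 253 253 253 253 253 253 253 253 253]
 [165 163 194 244 252 253 253 253 253 253 252 251 251 252]
 [176 165 203 249 253 253 253 253 253 251 240 226 222 232]
 [199 170 206 249 253 253 253 253 253 245 214 190 185 192]
 [225 184 206 249 253 253 253 253 253 244 204 183 179 175]
 [236 211 212 249 253 253 253 253 253 250 223 178 166 179]
 [225 227 227 249 253 253 253 253 253 253 246 205 186 200]
 [176 223 240 248 252 253 253 253 253 253 251 237 230 207]]
```

```bash
python3 -m crank '[[[0.035,-0.01,-0.02],0],[[0.04,-0.01,-0.02],0],[[0.015,-0.012,-0.02],0],[[0,0,0],0],[[0,0,0],0]]' >/dev/null
python3 - <<'E'
from h import *
vf();f=grab('wrist');np.save('/tmp/wq.npy',f,allow_pickle=True);W=cloud(f);z=W[...,2]
o=(np.hypot(W[...,0]-558,W[...,1]-13)<30)
v,u=np.where(o);print(v.min(),v.max(),u.min(),u.max())
o2=(np.hypot(W[...,0]-558,W[...,1]-13)<24)
print('interior',np.percentile(z[o2],[1,5,25,50,75,95]).round(1))
g=np.full((14,14),-1)
for i in range(14):
    for j in range(14):
        m=o2&(abs(W[...,0]-(534+i*3.5))<1.8)&(abs(W[...,1]-(-11+j*3.5))<1.8)
        if m.any(): g[i,j]=np.nanmedian(z[m])
print(g)
save(f,'jarv',crop=(u.min()-6,v.min()-6,u.max()+6,v.max()+6),scale=5)
E
```

```text
t 52.525 vise 2.0 7.4 tcp [559.8  18.7 233.1] yaw [-3.141e+00  1.000e-03  1.568e+00] F [ 1.  -1.3 -0.4] w 34.9
142 359 177 339
interior [ 40.9  41.6  43.2 277.4 310.  321.6]
[[ -1  -1  -1  -1  -1  42  42  42  -1  -1  -1  -1  -1  -1]
 [ -1  -1  -1  42  42  43 310 310 313 321 325  -1  -1  -1]
 [ -1  -1  52  50  42  42 309 309 309 279 281 282 284  -1]
 [ -1  54  55  56  53  43  42  42  42  42  42  -1  -1  -1]
 [ -1  54  57  56  54  43  42  42  42  42  42  -1  -1  -1]
 [ -1  54  56  56  54  42  42  42  42  42  41  -1  -1  -1]
 [ 42  42  52  52  42  42  42  42  42  42  42  -1  -1  -1]
 [ 42  42  42  42  42  42  42  42  42  42  42  -1  -1  -1]
 [ 42  42  42  42  42  42  42  42  42  42  42  -1  -1  -1]
 [ 42  42  42  42  43  47  42  42  42  42  42  -1  -1  -1]
 [ -1  42  42  53  55  56  52  42  42  42  41  -1  -1  -1]
 [ -1  42  42  54  56  57  56  46  41  42  -1  -1  -1  -1]
 [ -1  -1  43  53  55  56 271 277 280 279 278 278  -1  -1]
 [ -1  -1  -1  -1  53  53 309 309 309 287 287 288  -1  -1]]
```

```bash
python3 -m crank '[[[0.05,0.005,0],0],[[0.052,0.005,0],0],[[0.052,0.005,0],0],[[0.052,0.005,0],0],[[0.052,0.005,0],0]]' 0.045 40 >/dev/null
python3 -m crank '[[[0.052,0.004,0.02],-0.076],[[0,0,0.04],0],[[0,0,0.04],0],[[0,0,0.02],0],[[0,0,0],0]]' >/dev/null
python3 - <<'E'
from h import *
vf();f=grab('wrist');W=cloud(f);z=W[...,2]
o=(abs(W[...,0]-586)<30)&(abs(W[...,1]-353)<45)&(z>56)&(z<70);p=W[o];r=cv2.minAreaRect(p[:,:2].astype(np.float32));print(o.sum(),r)
E
```

```text
t 53.825 vise -39.0 316.6 tcp [588.9 329.3 112.1] yaw [-3.139e+00  1.000e-03  1.645e+00] F [ 0.2 -0.3  0.3] w 45.0
1505 ((586.2615356445312, 353.9651184082031), (12.565865516662598, 60.836273193359375), 4.543265342712402)
```

```bash
python3 -m crank '[[[0,-0.001,0.02],0],[[0,0,0.03],0],[[0,0,0.027],0],[[0,0,0.018],0],[[0,0,0.007],0]]' >/dev/null
python3 -m crank '[[[0,0,0],0],[[0,0,0],0],[[0,0,0],0],[[0,0,0],0],[[0,0,0],0]]' 0.003 40
python3 -m crank '[[[0,0,-0.015],0.05],[[0,0,-0.03],0.05],[[0,0,-0.035],0.05],[[0,0,-0.035],0.05],[[0,0,-0.015],0.099]]'
python3 -c "
from h import *
vf()
f=grab('wrist');W=cloud(f);print([W[v,261].round().tolist() for v in range(170,238,12)])"
```

```text
time: 55.12
tool_pos: [588.2, 330.5, 12.1]
orientation: [3.141, -0.0, 1.646]
contact_force: [-0.6, -0.8, 3.4]
width: 0.14
gripper_force: 40.0
time: 55.75
tool_pos: [588.6, 331.0, 143.9]
orientation: [3.14, -0.002, 1.344]
contact_force: [1.0, -0.4, -2.0]
width: 0.143
gripper_force: 40.0
t 55.75 vise -39.8 318.2 tcp [588.6 331.  143.9] yaw [ 3.140e+00 -2.000e-03  1.344e+00] F [ 1.  -0.4 -2. ] w 12.5
[[600.0, 380.0, 198.0], [599.0, 375.0, 198.0], [597.0, 370.0, 196.0], [596.0, 364.0, 197.0], [595.0, 359.0, 196.0], [594.0, 354.0, 197.0]]
```

```bash
python3 -m crank '[[[-0.012,0.002,0],0],[[-0.02,0.0035,0],0],[[-0.028,0.0045,0],0],[[-0.03,0.0045,0],0],[[-0.03,0.0045,0],0]]' >/dev/null
python3 -m crank '[[[-0.03,0.0045,0],0],[[-0.03,0.0045,0],0],[[-0.03,0.0045,0],0],[[-0.025,0.0045,0],0],[[-0.02,0.003,0],0]]' >/dev/null
python3 -m crank '[[[-0.013,0.0015,0],0],[[0,0,0],0],[[0,0,0],0],[[0,0,0],0],[[0,0,0],0]]' >/dev/null
python3 -c "
from h import *
vf()
f=grab('wrist');W=cloud(f);print([W[v,261].round(1).tolist() for v in range(170,238,12)])"
```

```text
t 57.675 vise 1.6 50.3 tcp [569.   60.6 141.7] yaw [-3.142 -0.     1.348] F [ 0.5 -0.5 -1.3] w 12.5
[[579.9, 109.4, 194.3], [578.8, 104.6, 194.9], [577.7, 99.7, 195.5], [576.6, 94.6, 195.5], [575.3, 89.1, 194.9], [574.1, 83.8, 195.0]]
```

```bash
python3 -m crank '[[[-0.006,0,0.004],0],[[-0.006,0,0.01],0],[[-0.004,0,0.01],0],[[0,0,0.006],0],[[0,0,0],0]]' >/dev/null
python3 -m crank '[[[-0.001,0,0],0],[[-0.0072,0,-0.0011],0],[[-0.0064,0,0.0003],0],[[-0.0064,0,0.0012],0],[[-0.0064,0,0.0017],0]]' 0.003 6
python3 -m crank '[[[-0.004,0,0.0018],0],[[-0.004,0,0.0018],0],[[-0.003,0,0.0015],0],[[0,0,0.001],0],[[0,0,0],0]]'
python3 -c "
from h import *
vf()
f=grab('wrist');W=cloud(f);a=.2255
for v in range(150,238,6):
    p=W[v,261];print((p[0]*np.sin(a)+p[1]*np.cos(a)-136).round(),p[2].round(1),end=' | ')"
```

```text
time: 58.98
tool_pos: [559.1, 16.9, 109.4]
orientation: [-3.141, 0.0, 1.346]
contact_force: [0.4, 0.7, 1.2]
width: 0.148
gripper_force: 6.0
time: 59.6
tool_pos: [557.0, 6.1, 103.8]
orientation: [3.141, 0.001, 1.346]
contact_force: [-1.1, -2.5, 5.1]
width: 0.144
gripper_force: 6.0
t 59.6 vise 2.2 -5.5 tcp [557.    6.1 103.8] yaw [3.141e+00 1.000e-03 1.346e+00] F [-1.1 -2.5  5.1] w 12.5
54.0 162.6 | 52.0 164.8 | 50.0 167.1 | 49.0 170.3 | 46.0 170.9 | 45.0 173.2 | 43.0 176.2 | 42.0 179.0 | 40.0 180.0 | 39.0 182.5 | 37.0 183.5 | 36.0 185.7 | 34.0 186.8 | 32.0 186.9 | 29.0 186.2 |
```

```bash
python3 -m crank '[[[-0.005,0,0.0025],0],[[-0.005,0,0.003],0],[[-0.004,0,0.003],0],[[-0.004,0,0.0032],0],[[0,0,0],0]]' >/dev/null
python3 -m crank '[[[-0.002,0,0.0015],0],[[-0.002,0,0.0015],0],[[0,0,0],0],[[0.002,0,-0.001],0],[[-0.002,0,0.001],0]]'
python3 -c "
from h import *
vf()
f=grab('wrist');W=cloud(f);a=.2255
for v in range(100,238,9):
    p=W[v,261];print((p[0]*np.sin(a)+p[1]*np.cos(a)-136).round(),p[2].round(1),end=' | ')"
```

```text
time: 60.9
tool_pos: [552.2, -14.0, 89.0]
orientation: [3.141, -0.0, 1.347]
contact_force: [-0.5, 0.8, 2.0]
width: 0.147
gripper_force: 6.0
t 60.9 vise 2.0 -26.2 tcp [552.2 -14.   89. ] yaw [ 3.141 -0.     1.347] F [-0.5  0.8  2. ] w 12.8
49.0 80.5 | 48.0 151.3 | 46.0 154.6 | 43.0 156.7 | 40.0 158.4 | 37.0 160.3 | 34.0 161.3 | 31.0 162.1 | 29.0 166.5 | 26.0 167.1 | 23.0 169.2 | 20.0 169.7 | 18.0 171.7 | 16.0 174.2 | 13.0 174.6 | 11.0 178.4 |
```

```bash
python3 -m crank '[[[0.003,0,-0.006],0],[[0.004,0,-0.012],0],[[0.005,0,-0.02],0],[[0,0,-0.03],0],[[0,0,-0.025],0]]' >/dev/null
python3 -m crank '[[[0,0,0],0],[[0,0,0],0],[[0,0,0],0],[[0,0,0],0],[[0,0,0],0]]' 0.003 3
python3 -c "
from h import *
vf()
f=grab('wrist');W=cloud(f);a=.2255
for v in range(100,238,9):
    p=W[v,261];print((p[0]*np.sin(a)+p[1]*np.cos(a)-136).round(),p[2].round(1),end=' | ')"
```

```text
time: 62.2
tool_pos: [554.5, -2.8, 181.5]
orientation: [-3.141, 0.0, 1.347]
contact_force: [-0.2, 0.7, -1.7]
width: 0.148
gripper_force: 3.0
t 62.2 vise 1.7 -14.7 tcp [554.5  -2.8 181.5] yaw [-3.141  0.     1.347] F [-0.2  0.7 -1.7] w 12.9
58.0 81.1 | 50.0 78.6 | 43.0 82.1 | 31.0 37.9 | 30.0 94.2 | 17.0 57.5 | 6.0 42.5 | -3.0 41.9 | 24.0 190.4 | 20.0 195.3 | 17.0 199.7 | 13.0 204.7 | 10.0 208.2 | 6.0 211.9 | 3.0 216.4 | 0.0 220.0 |
```

```bash
python3 -m crank '[[[-0.02,0.0025,0],0],[[-0.045,0.006,0],0],[[-0.0464,0.006,0],0],[[-0.0464,0.006,0],0],[[-0.0464,0.006,0],0]]' 0.003 15 >/dev/null
python3 -m crank '[[[-0.0464,0.006,0],0],[[-0.0464,0.006,0],0],[[-0.0464,0.006,0],0],[[-0.027,0.003,0],-0.12],[[0,0,0],-0.104]]' >/dev/null
python3 -m crank '[[[0,0,0.03],0],[[0,0,0.04],0],[[0,0,0.04],0],[[0,0,0.02],0],[[0,0,0.01],0]]' >/dev/null
python3 - <<'E'
from h import *
vf()
f=grab('wrist');W=cloud(f);z=W[...,2]
for v in range(100,238,9): print(W[v,261].round().tolist(),end=' ')
o=(abs(W[...,0]-594)<28)&(W[...,1]<-330)&(W[...,1]>-450)&(z>8)&(z<90)
p=W[o]; print('\nB',o.sum(),cv2.minAreaRect(p[p[:,2]>56][:,:2].astype(np.float32)) if (p[:,2]>56).any() else None,np.percentile(p[:,2],[5,50,95]) if len(p) else '')
T=cloud(grab('top'));o=(np.hypot(T[...,0]-558,T[...,1]-13)<24);print('jar',np.percentile(T[...,2][o],[5,50,90]))
E
```

```text
t 64.125 vise 49.9 -385.0 tcp [ 518.7 -374.5   41.2] yaw [-3.141 -0.     1.571] F [-0.4  0.5 -0.8] w 12.7
[519.0, -300.0, 4.0] [519.0, -306.0, 3.0] [519.0, -311.0, 2.0] [519.0, -317.0, 3.0] [519.0, -323.0, 2.0] [519.0, -329.0, 2.0] [519.0, -335.0, 4.0] [519.0, -341.0, 3.0] [519.0, -336.0, 51.0] [519.0, -340.0, 54.0] [519.0, -343.0, 59.0] [519.0, -347.0, 64.0] [519.0, -350.0, 68.0] [519.0, -353.0, 74.0] [519.0, -356.0, 77.0] [519.0, -360.0, 80.0] 
B 1492 ((591.0444946289062, -373.05181884765625), (9.51471996307373, 12.871481895446777), 85.11961364746094) [10.00647739 31.99179534 67.1798246 ]
jar [41.03979259 49.11781515 59.20969647]
```

```bash
python3 -m crank '[[[0.015,0,0],0],[[0.015,0,0],0],[[0,0,0.004],0],[[0,0,0.004],0],[[0,0,0.002],0]]' 0.003 4
python3 -m crank '[[[-0.006,0,0.001],0],[[-0.006,0,0],0],[[-0.006,0,0],0],[[-0.006,0,0],0],[[-0.006,0,0],0]]' 0.003 4
python3 - <<'E'
from h import *
vf()
f=grab('wrist');W=cloud(f);z=W[...,2]
for v in range(100,238,9): print(W[v,261].round().tolist()[1:],end=' ')
E
```

```text
time: 64.85
tool_pos: [519.4, -345.3, 32.5]
orientation: [3.14, 0.001, 1.57]
contact_force: [0.3, 1.3, 5.2]
width: 0.146
gripper_force: 4.0
time: 65.47
tool_pos: [518.2, -374.8, 30.3]
orientation: [-3.141, -0.0, 1.571]
contact_force: [-0.7, 0.1, -1.3]
width: 0.152
gripper_force: 4.0
t 65.475 vise 49.5 -385.5 tcp [ 518.2 -374.8   30.3] yaw [-3.141 -0.     1.571] F [-0.7  0.1 -1.3] w 13.2
[-300.0, 2.0] [-305.0, 2.0] [-311.0, 4.0] [-316.0, 3.0] [-322.0, 3.0] [-327.0, 2.0] [-333.0, 2.0] [-327.0, 59.0] [-331.0, 61.0] [-335.0, 64.0] [-338.0, 66.0] [-342.0, 69.0] [-346.0, 71.0] [-349.0, 74.0] [-352.0, 76.0] [-356.0, 78.0]
```

```bash
python3 -m crank '[[[0.012,0,0],0],[[0.013,0,0],0],[[0,0,0.003],0],[[0,0,0.003],0],[[-0.003,0,0.002],0]]' 0.003 4
python3 -m crank '[[[-0.006,0,0.0015],0],[[-0.006,0,0.0015],0],[[-0.006,0,0.0015],0],[[-0.006,0,0.0015],0],[[-0.006,0,0.0015],0]]' 0.003 4
python3 - <<'E'
from h import *
vf()
f=grab('wrist');W=cloud(f);z=W[...,2]
for v in range(100,238,9): print(W[v,261].round().tolist()[1:],end=' ')
E
```

```text
time: 66.15
tool_pos: [519.4, -352.3, 23.6]
orientation: [3.141, 0.001, 1.572]
contact_force: [-0.6, -0.3, 5.4]
width: 0.147
gripper_force: 4.0
time: 66.78
tool_pos: [518.4, -382.6, 14.7]
orientation: [-3.141, -0.001, 1.571]
contact_force: [-0.1, -0.3, -0.3]
width: 0.147
gripper_force: 4.0
t 66.775 vise 51.4 -393.0 tcp [ 518.4 -382.6   14.7] yaw [-3.141e+00 -1.000e-03  1.571e+00] F [-0.1 -0.3 -0.3] w 12.8
[-307.0, 3.0] [-312.0, 3.0] [-317.0, 2.0] [-322.0, 3.0] [-327.0, 3.0] [-333.0, 4.0] [-327.0, 61.0] [-330.0, 65.0] [-334.0, 67.0] [-337.0, 68.0] [-341.0, 68.0] [-344.0, 71.0] [-348.0, 70.0] [-351.0, 72.0] [-355.0, 74.0] [-358.0, 75.0]
```

```bash
python3 -m crank '[[[0,0,0],0],[[0,0,0],0],[[0,0,0],0],[[0,0,0],0],[[0,0,-0.01],0]]' 0.035 >/dev/null
python3 -m crank '[[[0,0,-0.04],0],[[0,0,-0.05],0],[[0,0,-0.06],0],[[-0.03,0.02,-0.02],0],[[-0.02,0.02,0],0]]' >/dev/null
python3 -m crank '[[[0,0,0],0],[[0,0,0],0],[[0,0,0],0],[[0,0,0],0],[[0,0,0],0]]' >/dev/null
python3 - <<'E'
from h import *
vf()
f=grab('wrist');W=cloud(f);z=W[...,2];np.save('/tmp/wt.npy',f,allow_pickle=True)
for n,x in (('B',592),('A',518)):
    o=(abs(W[...,0]-x)<33)&(W[...,1]<-290)&(W[...,1]>-460)&(z>5)&(z<95); p=W[o]
    b=p[p[:,2]>56]; print(n,o.sum(),'all',cv2.minAreaRect(p[:,:2].astype(np.float32)),'bar',cv2.minAreaRect(b[:,:2].astype(np.float32)) if len(b)>3 else None)
    if len(b)>3: c=np.polyfit(b[:,1],b[:,2],1);print(' slope deg',np.degrees(np.arctan(c[0])),np.percentile(b[:,2],[5,50,95]))
    i=(abs(W[...,0]-x)<16)&(z>6)&(z<30)&o; print(' low z',np.percentile(z[i],[5,50,95]) if i.any() else None)
save(f,'tray',scale=1.55)
E
```

```text
t 68.7 vise 101.8 -432.6 tcp [ 558.6 -432.4  195.6] yaw [3.141 0.    1.571] F [0.2 1.  0.5] w 34.8
B 3326 all ((592.033935546875, -374.0225830078125), (159.89002990722656, 65.70564270019531), 89.9518814086914) bar ((591.886474609375, -399.74395751953125), (13.134745597839355, 59.852657318115234), 0.12083625048398972)
 slope deg -6.212088135208477 [65.12141147 69.78044406 73.2300295 ]
 low z [ 6.54286525 13.19264287 19.92275732]
A 2971 all ((517.9066162109375, -369.5458984375), (159.05787658691406, 65.36528015136719), 89.95484924316406) bar ((518.50927734375, -376.5909423828125), (61.6032600402832, 13.26272201538086), 89.29131317138672)
 slope deg -0.45546077224592446 [63.46666065 67.26059515 68.83735319]
 low z [ 6.63979615 15.86457593 19.24109718]
```

```bash
python3 -m crank '[[[0.032,0.033,0],0],[[0,0,0.05],0],[[0,0,0.06],0],[[0,0,0.05],0],[[0,0,0.018],0]]' >/dev/null
python3 -m crank '[[[0,0,0],0],[[0,0,0],0],[[0,0,0],0],[[0,0,0],0],[[0,0,0],0]]' 0.003 20
python3 -m crank '[[[0,0,-0.006],0],[[0.012,0,-0.002],0],[[0.008,0,0],0],[[0,0,0.004],0],[[0,0,0.003],0]]'
python3 -m crank '[[[0,0,0],0],[[0,0,0],0],[[0,0,0],0],[[0,0,0],0],[[0,0,-0.01],0]]' 0.035 
python3 -m crank '[[[0,0,-0.04],0],[[0,0,-0.05],0],[[0,0,-0.06],0],[[-0.03,0,-0.01],0],[[-0.02,0,0],0]]' >/dev/null
python3 - <<'E'
from h import *
vf()
f=grab('wrist');W=cloud(f);z=W[...,2]
for n,x in (('B',592),('A',518)):
    o=(abs(W[...,0]-x)<30)&(W[...,1]<-305)&(W[...,1]>-440)&(z>20)&(z<95); p=W[o]
    b=p[p[:,2]>56]; print(n,cv2.minAreaRect(b[:,:2].astype(np.float32)));c=np.polyfit(b[:,1],b[:,2],1);print(' slope',np.degrees(np.arctan(c[0])),np.percentile(b[:,2],[5,50,95]))
E
```

```text
time: 70.0
tool_pos: [592.8, -401.3, 19.5]
orientation: [3.139, 0.002, 1.571]
contact_force: [-0.6, 0.7, 7.0]
width: 0.146
gripper_force: 19.9
time: 70.62
tool_pos: [591.6, -381.4, 18.6]
orientation: [3.142, 0.001, 1.57]
contact_force: [-3.7, -1.9, 10.6]
width: 0.142
gripper_force: 20.0
time: 71.25
tool_pos: [591.2, -380.2, 27.9]
orientation: [-3.14, -0.001, 1.571]
contact_force: [0.7, -0.4, -0.7]
width: 0.4
gripper_force: 0.0
t 71.875 vise 134.4 -424.8 tcp [ 592.2 -432.2  191.3] yaw [3.139e+00 3.000e-03 1.570e+00] F [-0.1  0.  -0.5] w 35.0
B ((590.9528198242188, -384.8380432128906), (62.75014877319336, 12.078682899475098), 89.67994689941406)
 slope -0.7682304070511837 [64.65213209 67.35339873 68.73126519]
A ((518.2451171875, -376.868896484375), (61.731414794921875, 14.32303237915039), 89.81367492675781)
 slope -0.47077944484657663 [61.85099272 67.09496981 68.73324696]
```

```bash
python3 -m crank '[[[0.05,-0.004,-0.01],0],[[0.057,-0.004,-0.01],0],[[0.057,-0.004,-0.01],0],[[0.057,-0.004,-0.01],0],[[0.057,-0.004,0],0]]' 0.045 40 >/dev/null
python3 -m crank '[[[0.057,-0.004,0],0],[[0.057,-0.004,0],0],[[0.057,-0.004,0],0],[[0.01,0,0],0],[[0,0,0],0]]' >/dev/null
cat > jar.py <<'E'
from h import *
vf();f=grab('wrist');W=cloud(f);z=W[...,2]
o2=(np.hypot(W[...,0]-558,W[...,1]-13)<26)&(z<120)
g=np.full((16,16),-1)
for i in range(16):
    for j in range(16):
        m=o2&(abs(W[...,0]-(531.7+i*3.5))<1.8)&(abs(W[...,1]-(-13.3+j*3.5))<1.8)
        if m.any(): g[i,j]=np.nanmedian(z[m])
print(g)
E
python3 jar.py
```

```text
t 73.175 vise -0.5 17.4 tcp [559.5  29.1 228.6] yaw [3.141e+00 1.000e-03 1.572e+00] F [-0.1 -1.5  0.2] w 44.9
[[ -1  -1  -1  -1  -1 102  78  88  88 102 101  -1  -1  -1  -1  -1]
 [ -1  -1  -1 102  80  73  63  42  41 102 102 102 102  -1  -1  -1]
 [ -1  -1  75  78  47  42  42  42  42  41  -1  -1 101 101  -1  -1]
 [ -1 102  79  55  53  42  42  42  42  41  53  -1  -1 101 102  -1]
 [ -1  82  69  56  56  51  42  42  42  52  55  57  -1  -1 102  -1]
 [101  78  54  56  56  52  42  42  42  47  55  56  -1  -1 101 101]
 [ 87  79  53  55  54  49  42  42  42  41  52  54  -1  -1 101 101]
 [ 76  42  42  52  43  42  42  42  41  42  42  51  -1  -1  -1 101]
 [ 74  75  55  56  54  43  42  42  42  42  52  54  -1  -1  -1 101]
 [ 84  72  56  57  56  49  42  42  42  42  53  55  -1  -1 102 102]
 [101  81  55  55  55  51  51  42  42  42  51  53  -1  -1 102  -1]
 [ -1  78  55  51  52  54  56  54  42  41  42  -1  -1  -1 102  -1]
 [ -1  72  77  43  55  55  57  56  46  42  -1  -1  -1 101  -1  -1]
 [ -1  -1 102  77  80  55  56  55  45  42  -1  -1 102 102  -1  -1]
 [ -1  -1  -1  -1  80  77  73  52  71 101 102 101 102  -1  -1  -1]
 [ -1  -1  -1  -1  -1 101 102  85 101 102  -1  -1  -1  -1  -1  -1]]
```

```bash
python3 -m crank '[[[0.05,-0.012,0],0],[[0.054,-0.0133,0],0],[[0.054,-0.0133,0],0],[[0.054,-0.0133,0],0],[[0.054,-0.0133,0],0]]' >/dev/null
python3 -m crank '[[[0.05,-0.0125,0.02],0],[[0,0,0.02],-0.145],[[0,0,0.02],-0.145],[[0,0,0],0],[[0,0,0],0]]' >/dev/null
python3 - <<'E'
from h import *
vf();f=grab('wrist');W=cloud(f);z=W[...,2]
d=np.array([.287,-.958]);n=np.array([.958,.287])
for _ in range(2):
    q=W[...,:2]-np.array([474.6,369.5]);o=(np.hypot(q[...,0],q[...,1])<60)&(z>56)&(z<72);b=W[o]
r=cv2.minAreaRect(b[:,:2].astype(np.float32));print('bar',r,np.median(b[:,2]))
q=W[...,:2]-np.array(r[0]);a=q@d;c=q@n
g=np.full((13,22),-1)
for i in range(13):
    for j in range(22):
        m=(abs(c-(-18+3*i))<1.6)&(abs(a-(-36+3.6*j))<1.9)&(z<90)
        if m.any(): g[i,j]=np.nanmin(z[m])
print(g)
E
```

```text
t 74.475 vise -145.4 307.0 tcp [483.1 343.7 169. ] yaw [3.141 0.    1.856] F [-0.5 -0.1  0.5] w 45.4
bar ((473.39166259765625, 372.6651916503906), (12.960864067077637, 61.234622955322266), 16.653400421142578) 64.773278158195
[[ 0  0  0  2  0  1  1  2  6  7  0  0  1  0  0  2  1  4  5  8  0  0]
 [-1 -1  0  0  0  1  0  0  1  0  0  0  1  0  1  1  1  0  2  5  5  8]
 [ 0  0  0  1  1  0  0  1  1  1  0  1  1  0  1  0  0  1  2  4  5  8]
 [-1  0  0  1  0  0  1  0  1  0  1  0  1  0  0  0  0  0  2  4  6  8]
 [-1  0  1 61 61 61 60 61 60 62 62 62 63 62 62 61 61 61 62 -1 -1 -1]
 [ 0  0  0 63 63 63 64 64 63 64 64 63 63 62 63 64 64 63 63 -1 -1 -1]
 [ 0  0  0 64 63 64 63 63 64 64 64 63 63 64 64 63 63 64 63 -1 -1 -1]
 [ 0  0  0 63 63 63 63 64 63 64 63 63 63 64 64 63 64 64 62 62 -1 -1]
 [-1  0  0  2  0  2  1  2  1  0 60 59 60 60 60 60 61 60 61 -1 -1 -1]
 [ 0  0  0  0  0  1  0  1  1  0  1  1  0  0  0  1  0  0  3  4  6  8]
 [ 0  0  0  0  0  1  0  0  0  0  1  0  1  0  1  1  1  0  3  4  4  8]
 [ 0  0 -1  1  0  0  0  1  1  0  1  1  0  0  1  0  1  1  2  3  6  8]
 [ 0 -1 -1  1  0  1  1  1  1  1  1  1  1  2  0  0  1  1  3  4  7  9]]
```

```bash
python3 -m crank '[[[0.0306,-0.0012,0.02],-0.005],[[0,0,0.045],0],[[0,0,0.045],0],[[0,0,0.035],0],[[0,0,0.012],0]]' >/dev/null
python3 -m crank '[[[0,0,0],0],[[0,0,0],0],[[0,0,0],0],[[0,0,0],0],[[0,0,0],0]]' 0.003 40
python3 -m crank '[[[0,0,-0.03],0],[[0,0,-0.045],0],[[0,0,-0.05],0],[[0,0,-0.045],0],[[0,0,-0.01],0]]'
```

```text
time: 75.78
tool_pos: [472.7, 373.7, 12.0]
orientation: [3.14, -0.0, 1.866]
contact_force: [1.0, 0.3, 4.3]
width: 0.145
gripper_force: 40.0
time: 76.4
tool_pos: [472.8, 374.5, 194.3]
orientation: [3.138, -0.001, 1.866]
contact_force: [-0.6, 0.3, -2.0]
width: 0.146
gripper_force: 40.0
```

```bash
python3 -m crank '[[[0,0,0],0.15],[[0,0,0],0.146],[[-0.04,0.0,0],0],[[-0.055,0,0],0],[[-0.055,0,0],0]]' >/dev/null
python3 -m crank '[[[-0.055,0,0],0],[[-0.055,0,0],0],[[-0.055,0,0],0],[[-0.055,0,0],0],[[-0.055,0,0],0]]' >/dev/null
python3 -m crank '[[[-0.055,0,0],0],[[-0.055,0,0],0],[[-0.055,0,0],0],[[-0.055,0,0],0],[[-0.04,0,0],0]]'
python3 -m crank '[[[0,0,0],0],[[0,0,0],0],[[0,0,0],0],[[0,0,0],0],[[0,0,0],0]]'
```

```text
time: 78.28
tool_pos: [470.1, -314.0, 189.9]
orientation: [-3.14, -0.001, 1.568]
contact_force: [0.5, 0.7, -1.1]
width: 0.143
gripper_force: 40.0
time: 78.9
tool_pos: [471.6, -311.1, 191.5]
orientation: [3.141, 0.0, 1.571]
contact_force: [0.3, 1.3, -0.7]
width: 0.143
gripper_force: 40.0
```

```bash
python3 -m crank '[[[-0.032,-0.0138,0],0],[[-0.032,-0.0138,0],0],[[0,0,0.03],0],[[0,0,0.05],0],[[0,0,0.04],0]]' >/dev/null
python3 -m crank '[[[0,0,0.03],0],[[0,0,0.018],0],[[0,0,0.008],0],[[0,0,0],0],[[0,0,0],0]]'
python3 -m crank '[[[0,0,0],0],[[0,0,0],0],[[0,0,0],0],[[0,0,0],0],[[0,0,-0.01],0]]' 0.033 >/dev/null
python3 -m crank '[[[0,0,-0.04],0],[[0,0,-0.05],0],[[0,0,-0.06],0],[[0,0.03,-0.02],0],[[-0.02,0.04,0],0]]' >/dev/null
python3 -m crank '[[[-0.04,0,0],0],[[0,0,0],0],[[0,0,0],0],[[0,0,0],0],[[0,0,0],0]]' >/dev/null
python3 - <<'E'
from h import *
vf()
f=grab('wrist');W=cloud(f);z=W[...,2]
for n,x in (('B',592),('A',518),('C',445)):
    o=(abs(W[...,0]-x)<30)&(W[...,1]<-305)&(W[...,1]>-440)&(z>20)&(z<95); p=W[o]
    b=p[p[:,2]>56]; print(n,cv2.minAreaRect(b[:,:2].astype(np.float32)));c=np.polyfit(b[:,1],b[:,2],1);print(' slope',np.degrees(np.arctan(c[0])),np.percentile(b[:,2],[5,50,95]))
T=cloud(grab('top'));z=T[...,2]
for n,c in (('lid',(669,116)),):
    o=(abs(T[...,0]-c[0])<120)&(abs(T[...,1]-c[1])<100)&(z>7)&(z<60)&(load('top')['pixels'].min(2)>200)
    p=T[o];print(o.sum(),cv2.minEnclosingCircle(p[:,:2].astype(np.float32)))
E
```

```text
time: 80.15
tool_pos: [444.4, -376.0, 16.4]
orientation: [3.14, 0.001, 1.57]
contact_force: [-0.3, -0.4, -1.3]
width: 0.141
gripper_force: 40.0
t 82.025 vise 58.8 -445.0 tcp [ 514.  -434.9  195.8] yaw [3.141 0.    1.571] F [-0.5 -0.2 -0. ] w 32.9
B ((590.6831665039062, -384.76141357421875), (62.17095184326172, 13.783461570739746), 89.66673278808594)
 slope -0.6263169287296081 [61.50369946 67.08234698 68.73967593]
A ((518.3357543945312, -376.43304443359375), (61.21653747558594, 12.995369911193848), 89.8768539428711)
 slope -0.44897967791130383 [64.09664344 67.23972045 68.75787178]
C ((444.4459228515625, -376.9554748535156), (61.918540954589844, 14.232948303222656), 89.85565185546875)
 slope -0.5384824868177871 [62.16202615 67.1088717  68.61780029]
271 ((628.1674194335938, 92.39692687988281), 107.33468627929688)
```

```bash
python3 -m crank '[[[0.05,0.014,0],0],[[0.053,0.015,0],0],[[0.053,0.015,0],0],[[0.053,0.015,0],0],[[0.053,0.015,0],0]]' 0.05 >/dev/null
python3 -m crank '[[[0.053,0.015,0],0],[[0.053,0.015,0],0],[[0.053,0.015,0],0],[[0.053,0.015,0],0],[[0.053,0.015,0],0]]' >/dev/null
python3 -m crank '[[[0,0,0],0],[[0,0,0],0],[[0,0,0],0],[[0,0,0],0],[[0,0,0],0]]' >/dev/null
cat > lid.py <<'E'
from h import *
vf();f=grab('wrist');W=cloud(f);z=W[...,2]
wh=(f['pixels'].min(2)>190)
for lo,hi in ((9,22),(32,46)):
    m=(wh if lo<20 else True)&(z>lo)&(z<hi)&(W[...,0]>600)&(W[...,0]<740)&(W[...,1]>40)&(W[...,1]<200)
    k,l,st,c=cv2.connectedComponentsWithStats(m.astype(np.uint8))
    for i in range(1,k):
        if st[i,4]>80: p=W[l==i];print(lo,st[i,4],cv2.minEnclosingCircle(p[:,:2].astype(np.float32)),np.median(p[:,2]).round(1))
E
python3 lid.py
```

```text
t 84.0 vise 86.9 100.5 tcp [663.3  90.5 195.5] yaw [3.141 0.    1.569] F [ 0.3 -0.4 -0.5] w 49.7
9 2002 ((683.5230102539062, 150.656494140625), 29.122722625732422) 13.4
32 392 ((683.275634765625, 150.1828155517578), 10.807958602905273) 39.0
```

```bash
python3 -m crank '[[[0.03,0.01,0],0],[[0.03,0.01,0],0],[[0,0,0.05],0],[[0,0,0.05],0],[[0,0,0.04],0]]' 0.05 25 >/dev/null
python3 -m crank '[[[0,0,0],0],[[0,0,0],0],[[0,0,0],0],[[0,0,0],0],[[0,0,0],0]]'; python3 lid.py
```

```text
time: 85.3
tool_pos: [683.6, 151.3, 56.0]
orientation: [3.141, -0.0, 1.57]
contact_force: [-0.2, 0.3, 0.7]
width: 0.579
gripper_force: 0.0
t 85.3 vise 93.1 164.3 tcp [683.6 151.3  56. ] yaw [ 3.141 -0.     1.57 ] F [-0.2  0.3  0.7] w 50.4
9 3660 ((683.4563598632812, 150.76026916503906), 28.72123908996582) 13.3
32 878 ((683.4517211914062, 150.7728271484375), 10.990548133850098) 38.8
```

```bash
python3 -m crank '[[[-0.0005,0,0.02],0],[[0,0,0.02],0],[[0,0,0.015],0],[[0,0,0.008],0],[[0,0,0],0]]'
python3 -m crank '[[[0,0,0],0],[[0,0,0],0],[[0,0,0],0],[[0,0,0],0],[[0,0,0],0]]' 0.01 25
python3 -m crank '[[[0,0,-0.02],0],[[0,0,-0.04],0],[[0,0,-0.05],0],[[0,0,-0.04],0],[[0,0,-0.01],0]]'
python3 -m crank '[[[0,0,0],0],[[0,0,0],0],[[0,0,0],0],[[0,0,0],0],[[0,0,0],0]]'
```

```text
time: 85.98
tool_pos: [682.9, 150.7, -8.5]
orientation: [-3.141, 0.0, 1.57]
contact_force: [-0.5, -0.0, -0.6]
width: 0.575
gripper_force: 0.0
time: 86.6
tool_pos: [683.5, 150.7, -7.4]
orientation: [3.141, 0.0, 1.57]
contact_force: [-0.5, 0.8, 1.4]
width: 0.231
gripper_force: 25.0
time: 87.22
tool_pos: [684.7, 151.5, 157.0]
orientation: [3.136, -0.001, 1.57]
contact_force: [-1.3, -0.1, -1.0]
width: 0.236
gripper_force: 25.0
time: 87.85
tool_pos: [683.2, 150.7, 151.9]
orientation: [-3.141, 0.0, 1.57]
contact_force: [0.1, 0.4, -0.7]
width: 0.237
gripper_force: 25.0
```

```bash
python3 -m crank '[[[-0.025,-0.0231,0],0],[[-0.03,-0.0271,0],0],[[-0.03,-0.0271,0],0],[[-0.03,-0.0271,0],0],[[-0.0224,-0.0209,0],0]]' >/dev/null
python3 -m crank '[[[0,0,0.02],0],[[0,0,0.015],0],[[0,0,0.005],0],[[0,0,0],0],[[0,0,0],0]]'
python3 - <<'E'
from h import *
f=grab('wrist');W=cloud(f);z=W[...,2]
o=(np.hypot(W[...,0]-558,W[...,1]-13)<34)&(z>99)&(z<105);p=W[o];print('rim visible',o.sum(),p[:,:2].min(0) if len(p) else '',p[:,:2].max(0) if len(p) else '')
o=(np.hypot(W[...,0]-558,W[...,1]-13)<45)&(z>115)&(z<135);p=W[o];print('lid disc',o.sum(),cv2.minEnclosingCircle(p[:,:2].astype(np.float32)),np.percentile(p[:,2],[5,50,95]))
c=np.linalg.lstsq(np.c_[p[:,:2],np.ones(len(p))],p[:,2],rcond=None)[0];print('tilt',c[:2])
E
```

```text
time: 89.1
tool_pos: [558.3, 13.8, 112.8]
orientation: [3.141, -0.0, 1.57]
contact_force: [-0.1, 0.5, -0.8]
width: 0.235
gripper_force: 25.0
rim visible 712 [529.11547368  16.33784609] [585.37020977  41.82877988]
lid disc 3840 ((558.3236694335938, 14.075560569763184), 28.703868865966797) [131.61802159 133.46600092 134.46399211]
tilt [ 0.00111101 -0.02967862]
```

```bash
python3 -m crank '[[[-0.001,-0.0006,0.008],0],[[0,0,0.007],0],[[0,0,0.004],0],[[0,0,0.002],0],[[0,0,0.001],0]]'
python3 -m crank '[[[0,0,0.001],0],[[0,0,0.001],0],[[0,0,0.0],0],[[0,0,0],0],[[0,0,0],0]]' 0.01 10
```

```text
time: 89.78
tool_pos: [557.3, 12.5, 90.2]
orientation: [3.142, 0.0, 1.57]
contact_force: [-0.4, 0.4, 0.6]
width: 0.235
gripper_force: 25.0
time: 90.4
tool_pos: [557.4, 12.5, 88.5]
orientation: [3.141, 0.0, 1.57]
contact_force: [-0.8, 0.5, 1.4]
width: 0.24
gripper_force: 10.0
```

Force beginning to rise at the expected seat height; release, retreat and verify.

```bash
python3 -m crank '[[[0,0,0],0],[[0,0,0],0],[[0,0,0],0],[[0,0,0],0],[[0,0,-0.01],0]]' 0.045
python3 -m crank '[[[0,0,-0.04],0],[[0,0,-0.05],0],[[0,0,-0.04],0],[[0,0,0],0],[[0,0,0],0]]' >/dev/null
python3 - <<'E'
from h import *
vf();f=grab('wrist');W=cloud(f);z=W[...,2];save(f,'final',scale=1.55)
o=(np.hypot(W[...,0]-558,W[...,1]-13)<34)&(z>104)&(z<114);p=W[o];print('lid disc',o.sum(),cv2.minEnclosingCircle(p[:,:2].astype(np.float32)),np.percentile(p[:,2],[5,50,95]))
c=np.linalg.lstsq(np.c_[p[:,:2],np.ones(len(p))],p[:,2],rcond=None)[0];print('tilt',c[:2])
o=(np.hypot(W[...,0]-558,W[...,1]-13)<20)&(z>125)&(z<145);p=W[o];print('knob',cv2.minEnclosingCircle(p[:,:2].astype(np.float32)),np.median(p[:,2]))
E
```

```text
time: 91.02
tool_pos: [556.7, 12.4, 98.0]
orientation: [-3.14, -0.0, 1.57]
contact_force: [0.0, 0.9, -0.1]
width: 0.519
gripper_force: 0.0
t 91.65 vise 0.7 0.6 tcp [557.   12.4 228. ] yaw [-3.141  0.     1.57 ] F [ 0.9  0.1 -0.8] w 44.8
lid disc 2398 ((557.4666748046875, 12.184450149536133), 28.922412872314453) [108.02154199 109.28540243 110.46590154]
tilt [ 0.0015703  -0.00521085]
knob ((557.5887451171875, 12.335672378540039), 10.970193862915039) 134.798091117711
```

View pics/final.png

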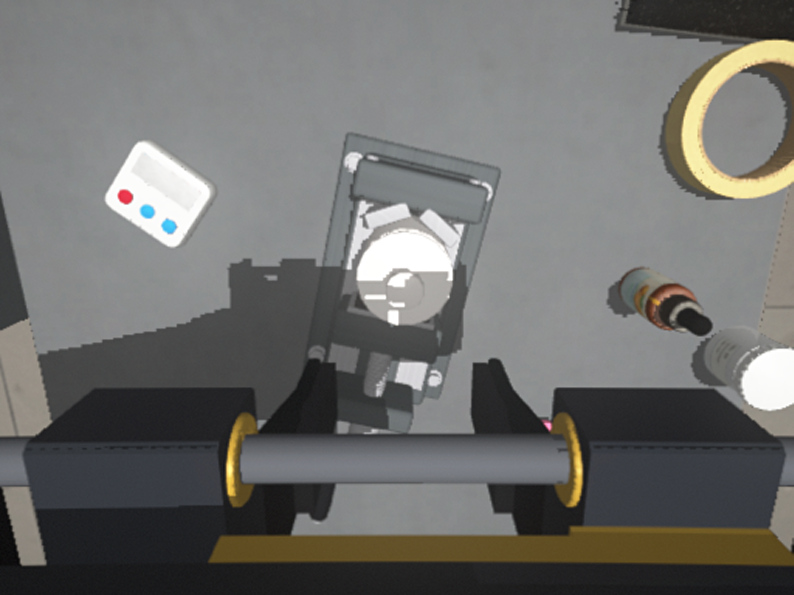

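```bash
python3 - <<'E'
from h import *
f=np.load('/tmp/wt.npy',allow_pickle=True).item();W=cloud(f);z=W[...,2]
for n,x,y in (('B',592,-400),('A',518,-376.6)):
    g=np.full((13,22),-1)
    for i in range(13):
        for j in range(22):
            m=(abs(W[...,0]-(x-18+3*i))<1.6)&(abs(W[...,1]-(y+36-3.6*j))<1.9)&(z<90)
            if m.any(): g[i,j]=np.nanmin(z[m])
    print(n);print(g)
t=grab('top');T=cloud(t);z=T[...,2]
m=((z>7)&(z<120)&(T[...,0]>320)&(T[...,0]<890)&(T[...,1]<430)&(T[...,1]>-470)).astype(np.uint8)
k,l,st,c=cv2.connectedComponentsWithStats(m)
for i in range(1,k):
    if 4<st[i,4]<130: print(st[i,4],T[l==i].mean(0).round())
E
```

```text
B
[[ 2  1  2  0  3  4  1  0  2  2  2  2  2  1  2  2  1  2  1  2  2  2]
 [ 1  1  1  0  4  3  4  4  4  5  6  6  6  6  6  7  8  8  8  8 11 15]
 [ 1  1  0  2  3  4  4  4  5  5  5  5  7  6  7  8  8  8  8  9 12 15]
 [ 2  1  1  2  3  3  3  3  4  5  6  6  7  7  7  7  8  8  8 10 12 14]
 [ 2  1  1  2  4  3  4  4  4  5  6  6  5  7  7  8  8  8  8 10 12 15]
 [ 1  1  1  2  5  3  4  5  4  5  4  6  6  6  7  7  8  8  9 10 12 14]
 [ 1  1  1 66 67 67 68 67 68 69 70 69 70 70 71 71 71 72 72 -1 -1 -1]
 [ 1  1  2 66 66 66 67 68 68 69 68 69 69 70 70 70 71 71 71 -1 -1 -1]
 [ 1  1  2 63 66 66 66 66 66 67 67 67 67 67 67 70 70 71 69 -1 -1 -1]
 [ 1  1  1 -1 -1 -1 -1 -1 -1 -1 -1 -1 -1 -1 -1 -1 -1 -1 -1 -1 -1 -1]
 [ 1  1  2  2 21 -1 -1 -1 -1 -1 -1 -1 -1 -1 -1 -1 -1 -1 -1 13 14 16]
 [ 2  1  1  1  4  4  4  5  5  5  6  5  6  7  7  8  9  8  9 10 11 14]
 [ 1  1  1  1  5  6  7  8  9 11  6  6  7  6  8  7  9 10 13 11 13 15]]
A
[[ 0  1  1  5  6  8  8  3  4  3  6  7  8  8  4  4  5  3  6  8 10 11]
 [ 1  1  1  3  2  2  4  2  3  3  3  3  3  3  3  3  4  4  6  6  9 10]
 [ 1  1  2 -1 -1 -1 -1 -1 -1 -1 -1 -1 -1 -1 -1 -1 -1 -1 -1 -
[... 305 characters left out ...]
 2  2  3  3  3  3  2  4  2  3  3  3  4  7  9 10]
 [ 1  1  2  2  2  3  2  3  3  2  3  3  3  3  3  3  3  3  5  6  9 10]
 [ 1  0  0  2  3  3  2  2  3  3  3  3  3  3  3  3  3  3  5  7  9 10]
 [ 1  1  2  3  1  3  2  3  3  2  2  3  3  4  3  3  3  3  4  6  9 11]
 [ 2  1  1  3  3  3  3  3  3  3  3  2  3  2  3  1  2  3  5  7  9 11]
 [ 1  1  1  3  3  4  5  6  7  7 10  2  2  3  2  2  2  2  1  1  1  1]]
5 [ 826. -270.    8.]
118 [740. -22.  62.]
9 [ 602. -313.    8.]
8 [ 572. -337.    9.]
5 [ 570. -310.    9.]
9 [ 550. -409.    9.]
5 [ 547. -437.    8.]
5 [ 519. -313.   10.]
5 [ 496. -314.    9.]
7 [ 492. -420.    9.]
5 [ 480. -322.   10.]
8 [ 437. -333.    9.]
5 [ 419. -378.    9.]
127 [370.  69.  18.]
```

```bash
python3 -c "
from cell import arm
print(arm.finish_job())"
```

```text
the job is handed in; nothing more can be done
None
```

The job is handed in after about 92 s of robot time. The jar is seated in the vise, clamped at about 10 N as estimated from jaw travel rather than measured. All five balls are in it and both emptied pans show none left. The three scoops stand flat in the tray, the lid is on, and the robot never contacted the dropper, specimen jar or timer. No verdict was returned.

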